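# Clear the fruit-and-nut board

## Task

Clear the kitchen board: first take the ripe apricots with a gentle grip and lower each into the deep white pot without dropping or bruising it. Then take the scraper block from its tile and scrape all the walnut shells along the board and off its end into the steel scraps tray (never push the shells with bare fingers), and finally stand the scraper back upright on its tile, leaving the mug, jar and bowl where they are.

Things in the scene. Friction and masses are not known exactly. Their poses are not given: they have to be found in the camera images.
- board: thick oak kitchen board, fixed to the counter, 280 (its x) x 300 (its y) x 40 mm high, top flat. Along both x sides a low rail 12 mm wide stands 12 mm above the top (clear width between rails 256 mm). Both y ends have no rail. Origin: centre of the underside, on the counter. A steel scraps tray is fixed to the board's -y end.
- tray_floor (a point): centre of the inner floor of the open steel scraps tray that touches the board's -y end (board y -150). Tray outside 280 (x) x 116 (y) mm, walls 4 mm thick and 30 mm high, so its rim lies 10 mm below the board's top; floor 4 mm above the counter. Axes as the board's.
- pot: round white ceramic pot without lid, fixed to the counter: outside diameter 200 mm, 80 mm high, wall 5 mm, inner floor 6 mm above the counter (a little narrower, 174 mm inside, below 12 mm). Origin: centre of the underside.
- tile: the scraper's rest: flat ceramic tile 190 (x) x 100 (y) x 6 mm lying fixed on the counter. Origin: centre of the underside.
- scraper: scraper block, about 220 g, weighted foot, standing upright on its foot: grey foot 120 (its x) x 56 (its y) x 14 mm, above it a dark wooden grip 110 (x) x 26 (y) mm that reaches 66 mm above the underside. Both long faces scrape alike. Origin: centre of the underside.
- apricot0: ripe apricot, round, 50 mm diameter at its middle, 45 mm high, with a small flat foot, 60 g; starts on the board's +y end; may be absent. Origin: its centre, 23 mm above the foot. Bruises easily: grip with 20 to 25 N a finger (spoilt above 70 N, both fingers added), press or knock it on the pot with under 20 N; let it fall no more than 10 mm (release 3 to 5 mm above the pot's floor).
- apricot1: ripe apricot, round, 50 mm diameter at its middle, 45 mm high, with a small flat foot, 60 g; starts on the board's +y end; may be absent. Origin: its centre, 23 mm above the foot. Bruises easily: grip with 20 to 25 N a finger (spoilt above 70 N, both fingers added), press or knock it on the pot with under 20 N; let it fall no more than 10 mm (release 3 to 5 mm above the pot's floor).
- apricot2: ripe apricot, round, 50 mm diameter at its middle, 45 mm high, with a small flat foot, 60 g; starts on the board's +y end; may be absent. Origin: its centre, 23 mm above the foot. Bruises easily: grip with 20 to 25 N a finger (spoilt above 70 N, both fingers added), press or knock it on the pot with under 20 N; let it fall no more than 10 mm (release 3 to 5 mm above the pot's floor).
- apricot3: ripe apricot, round, 50 mm diameter at its middle, 45 mm high, with a small flat foot, 60 g; starts on the board's +y end; may be absent. Origin: its centre, 23 mm above the foot. Bruises easily: grip with 20 to 25 N a finger (spoilt above 70 N, both fingers added), press or knock it on the pot with under 20 N; let it fall no more than 10 mm (release 3 to 5 mm above the pot's floor).
- shell0: half walnut shell, a brown dome lying flat side down: 30 mm diameter, 14.5 mm high, 12 g; starts on the board between its middle and its -y end; may be absent. Origin: in its middle, 7 mm above the flat side.
- shell1: half walnut shell, a brown dome lying flat side down: 30 mm diameter, 14.5 mm high, 12 g; starts on the board between its middle and its -y end; may be absent. Origin: in its middle, 7 mm above the flat side.
- shell2: half walnut shell, a brown dome lying flat side down: 30 mm diameter, 14.5 mm high, 12 g; starts on the board between its middle and its -y end; may be absent. Origin: in its middle, 7 mm above the flat side.
- shell3: half walnut shell, a brown dome lying flat side down: 30 mm diameter, 14.5 mm high, 12 g; starts on the board between its middle and its -y end; may be absent. Origin: in its middle, 7 mm above the flat side.
- shell4: half walnut shell, a brown dome lying flat side down: 30 mm diameter, 14.5 mm high, 12 g; starts on the board between its middle and its -y end; may be absent. Origin: in its middle, 7 mm above the flat side.
- shell5: half walnut shell, a brown dome lying flat side down: 30 mm diameter, 14.5 mm high, 12 g; starts on the board between its middle and its -y end; may be absent. Origin: in its middle, 7 mm above the flat side.
- shell6: half walnut shell, a brown dome lying flat side down: 30 mm diameter, 14.5 mm high, 12 g; starts on the board between its middle and its -y end; may be absent. Origin: in its middle, 7 mm above the flat side.
- shell7: half walnut shell, a brown dome lying flat side down: 30 mm diameter, 14.5 mm high, 12 g; starts on the board between its middle and its -y end; may be absent. Origin: in its middle, 7 mm above the flat side.
- mug: white mug with handle, 80 mm diameter, 90 mm high; a bystander, standing loose on the counter; leave it alone. Origin: centre of the underside.
- jar: glass jar with wooden cap, 70 mm diameter, 90 mm high; a bystander, standing loose on the counter; leave it alone. Origin: centre of the underside.
- bowl: small white bowl, 80 mm diameter, 42 mm high; a bystander, standing loose on the counter; leave it alone. Origin: centre of the underside.
- board_top (a point): centre of the board's flat top, 40 mm above the counter, axes as the board's

How it is judged:
On the way, in this order (a step that is already met when the one before it is completed fails the run):
1. all apricots that are present lie in the pot (horizontal distance between each of apricot0, apricot1, apricot2, apricot3 and pot below 0.09 m and z of each of apricot0, apricot1, apricot2, apricot3 in the frame of pot below 0.055 m and linear speed of each of apricot0, apricot1, apricot2, apricot3 below 0.05 m/s), for 0.2 s.
2. the scraper is brought down on the board (x of scraper in the frame of board_top between -0.1 and 0.1 m and y of scraper in the frame of board_top between -0.18 and 0.18 m and z of scraper in the frame of board_top below 0.012 m), for 0.2 s.
3. all walnut shells that are present are in the scraps tray (x of shell0 in the frame of tray_floor between -0.138 and 0.138 m and y of shell0 in the frame of tray_floor between -0.056 and 0.056 m and z of each of shell0, shell1, shell2, shell3, shell4, shell5, shell6, shell7 in the frame of tray_floor below 0.027 m and x of shell1 in the frame of tray_floor between -0.138 and 0.138 m and y of shell1 in the frame of tray_floor between -0.056 and 0.056 m and x of shell2 in the frame of tray_floor between -0.138 and 0.138 m and y of shell2 in the frame of tray_floor between -0.056 and 0.056 m and x of shell3 in the frame of tray_floor between -0.138 and 0.138 m and y of shell3 in the frame of tray_floor between -0.056 and 0.056 m and x of shell4 in the frame of tray_floor between -0.138 and 0.138 m and y of shell4 in the frame of tray_floor between -0.056 and 0.056 m and x of shell5 in the frame of tray_floor between -0.138 and 0.138 m and y of shell5 in the frame of tray_floor between -0.056 and 0.056 m and x of shell6 in the frame of tray_floor between -0.138 and 0.138 m and y of shell6 in the frame of tray_floor between -0.056 and 0.056 m and x of shell7 in the frame of tray_floor between -0.138 and 0.138 m and y of shell7 in the frame of tray_floor between -0.056 and 0.056 m), for 0.2 s.
At the end, for the whole second after the job is handed in: Every apricot present lies in the pot below its rim (centre within 90 mm of the pot's axis), every shell present lies inside the scraps tray, and the scraper stands upright (within 0.15 rad) on its tile, its centre within 60 mm along and 35 mm across of the tile's centre, at rest (all of step 1 and all of step 3 and x of scraper in the frame of tile between -0.06 and 0.06 m and y of scraper in the frame of tile between -0.035 and 0.035 m and z of scraper in the frame of tile below 0.014 m and angle between scraper's own z axis and vertical below 0.15 rad and linear speed of scraper below 0.03 m/s); the robot touches nothing.
It fails at once if an apricot is squeezed with more than 70 N, both fingers added (contact force between the fingers and apricot0 above 70 N or contact force between the fingers and apricot1 above 70 N or contact force between the fingers and apricot2 above 70 N or contact force between the fingers and apricot3 above 70 N).
It fails at once if an apricot knocks against the pot with more than 20 N (contact force between any of apricot0, apricot1, apricot2, apricot3 and pot above 20 N).
It fails at once if an apricot is dropped or thrown into the pot (moves faster than 0.65 m/s within it, a fall of about 20 mm) ((horizontal distance between apricot0 and pot below 0.1 m and z of apricot0 in the frame of pot below 0.1 m and linear speed of apricot0 above 0.65 m/s) or (horizontal distance between apricot1 and pot below 0.1 m and z of apricot1 in the frame of pot below 0.1 m and linear speed of apricot1 above 0.65 m/s) or (horizontal distance between apricot2 and pot below 0.1 m and z of apricot2 in the frame of pot below 0.1 m and linear speed of apricot2 above 0.65 m/s) or (horizontal distance between apricot3 and pot below 0.1 m and z of apricot3 in the frame of pot below 0.1 m and linear speed of apricot3 above 0.65 m/s)).
It fails at once if a shell is pushed by the fingers while they do not hold the scraper (contact force between the fingers and scraper below 0.5 N and (contact force between the fingers and shell0 above 0.05 N or contact force between the fingers and shell1 above 0.05 N or contact force between the fingers and shell2 above 0.05 N or contact force between the fingers and shell3 above 0.05 N or contact force between the fingers and shell4 above 0.05 N or contact force between the fingers and shell5 above 0.05 N or contact force between the fingers and shell6 above 0.05 N or contact force between the fingers and shell7 above 0.05 N)).
It fails at once if the mug, jar or bowl is moved more than 30 mm (distance of any of mug, jar, bowl from where it was at the start of the episode above 0.03 m).
Of apricot0, apricot1, apricot2, apricot3 only 3 to 4 are there at a start; the rules pass over those that are not, and their reading is None.
Of shell0, shell1, shell2, shell3, shell4, shell5, shell6, shell7 only 5 to 8 are there at a start; the rules pass over those that are not, and their reading is None.
At some moment in a run one of scraper, shell0, shell1, shell2, shell3, shell4, shell5, shell6, shell7 may be knocked a few centimetres aside while the robot is not near it.
It also fails if it takes over 210 s, if anything falls off the work surface, if the arm or the gripper's body presses on something with over 40 N, if the wrist force passes 120 N, or if a joint passes its speed limit or range.

## Robot

A 6-joint arm with a two-finger parallel gripper is mounted at the origin on the work surface. World frame = base frame: x ahead of the robot, y to its left, z up, the work surface at z = 0. Lengths are in m, angles in rad, forces in N, time in s.
With the tool pointing down it reaches from about 0.35 to 0.85 m from the base axis. Payload 8.1 kg.
Tool frame: the origin (TCP) lies between the finger pads; the fingertips stand 25 mm ahead of it and the grasp point (between the pads) lies 6 mm ahead of it (robot.tip_extent is the distance from the TCP to the fingertips, in m); z points along the fingers, y is the direction in which the jaws open and shut (so a half turn about z gives the same grasp; the last joint's range is limited). The gripper opens to 93 mm and grips with 3 to 60 N. Pads are 15 mm wide; open, the fingers measure 128 mm over their backs; the gripper's body (75 mm by 188 mm) begins 65 mm behind the grasp point.
Start: joints at [-1.406, 0.13, 1.488, -0, 1.523, -0.085], TCP at [0.148, -0.581, 0.244] pointing down, gripper open.
Joint ranges: [-2.96, 2.96], [-0.89, 2.26], [0.02, 2.5], [-1.34, 4.48], [0, 2.73], [-2.66, 2.66]. Speed limits (rad/s): [2.39, 2.39, 2.79, 3.14, 3.14, 3.14].

## Interface

Orientations are given as a rotation vector (axis times angle).
In Python, from plant import robot gives the robot as it stands.
- The arm moves only by the tool drive_tool, never from a script. Its argument "increments" is a list of rows, each a list of 7 numbers: the closure, from 0 (fully open) to 1 (shut), then the shift along the world's x, y, z in units of 25 mm (1.0 is 25 mm), then the turn, a rotation vector about the world's x, y, z in rad. In form: [[gripper, dx, dy, dz, rx, ry, rz], ...]. A call has 1 to 20 rows; each row is the pose to reach, as a shift and turn from the pose commanded when the call began; what a row does not reach only later rows make up. A row lasts 1/12 s, in which the tool goes at most 41.7 mm and 7.16 degrees, less where a joint would pass 70% of its speed; a pose out of reach is approached as far as the arm can. A call with a gripper value outside its range is refused whole. The fingers move at their own pace and stop on an object; "squeeze" is the grip in N (left out, the last holds). Time passes only in rows, so rows that repeat a pose let the fingers close. It gives the time, the measured TCP pose, the force and the opening at its end, in the units of the state.
- robot.read_state(): the state, without advancing time (a new reading comes with each control period).
- robot.read_camera(name): name is "scene" or "top" or "wrist"; returns a dict with "image" (384x512x3 uint8, red, green, blue), "fx", "fy", "cx", "cy" (pixels), "dist" ([k1, k2, p1, p2, k3] as OpenCV has them; the pictures are not rectified), "T" (4x4, takes a point from camera to world coordinates); the wrist camera has in their place "mount" (4x4, takes a point from camera to tool coordinates, whose origin is the TCP and whose axes are the flange's). Camera axes: x right, y down, z forward; pixel columns grow to the right and rows downward; lengths in m; the calibration is good to about 2 mm. A picture is of the moment at which its call begins: read the wrist's pose just before it. There is no depth.
- robot.close_job(): hands the job in, once; it reports no verdict.
The state is a dict: "t": time; "q": joint angles; "dq": joint speeds; "joint_torque": joint torques, N m; "tool_pos": TCP position; "orientation": TCP orientation; "force": force on the tool from outside, world axes, zero at the start; "wrist_torque": the same for the moment, N m; "opening": finger opening in m.
Only numpy, scipy, OpenCV 4.12 (cv2) and the standard library are available. Lean on these libraries where they do the work, as an engineer would, in place of code of your own. Each camera call takes 0.05 s, during which the arm holds its last target.

## Working session

There is one attempt and no reset: what is moved stays moved. The work goes in short steps, Python scripts to look and compute and a tool call to move; the robot and the scene stay as the last step left them, time stands still between calls to the robot, and variables do not carry over. Pictures are saved under pics/ and viewed, and the job is handed in when it is done.

Besides the shell and the picture viewer there is one more tool, called after "Call:" as name(argument=value, ...) on one line, values as JSON. drive_tool: Moves the arm, as the interface text tells. Its arguments: {"type":"object","properties":{"increments":{"type":"array"},"squeeze":{"type":"number"}},"required":["increments"]}

```bash
ls; mkdir -p pics
python3 - <<'E'
from plant import robot
import cv2
s=robot.read_state();print({k:s[k] for k in s})
for n in("scene","top","wrist"):
    c=robot.read_camera(n);cv2.imwrite(f"pics/{n}0.png",c["image"][:,:,::-1])
    print(n,{k:c[k] for k in c if k!="image"})
E
```

```text
pics
{'t': 0.0, 'q': array([-1.40639221e+00,  1.31144229e-01,  1.48924932e+00,  5.78814237e-07,
        1.52300976e+00, -8.53532728e-02]), 'dq': array([-1.25520667e-03, -4.41221166e-04, -4.28334648e-05, -7.81822458e-04,
       -1.06194040e-03, -1.54747405e-03]), 'joint_torque': array([-1.91980573e-03, -5.59846365e+01, -4.91760242e+01,  7.68728298e-02,
        3.55893234e-02, -1.74157681e-04]), 'tool_pos': array([ 0.14826567, -0.58086054,  0.24261398]), 'orientation': array([-3.11533322e+00, -3.91073706e-01,  1.11416293e-04]), 'force': array([-0.28077551,  0.67552651,  0.68195242]), 'wrist_torque': array([ 0.01320372, -0.03731341,  0.04305739]), 'opening': 0.0929199984885041}
scene {'fx': 439.7858828560794, 'fy': 439.7858828560794, 'cx': 252.99205078276373, 'cy': 186.76258253971628, 'dist': array([0.02022654, 0.        , 0.        , 0.        , 0.        ]), 'T': array([[ 0.57882   ,  0.65134148, -0.49063395,  1.19538085],
       [ 0.81532066, -0.47318831,  0.33368405, -0.40196891],
       [-0.01481999, -0.593167  , -0.80494303,  0.9797618 ],
       [ 0.        ,  0.        ,  0.     
[... 300 characters left out ...]
0881693, -0.01173032, -0.00905831],
       [ 0.01311264, -0.17797729, -0.98394723,  0.98212366],
       [ 0.        ,  0.        ,  0.        ,  1.        ]])}
wrist {'fx': 270.5814639487443, 'fy': 270.5814639487443, 'cx': 257.4926141915377, 'cy': 191.42077983070982, 'dist': array([-0.01722119,  0.        ,  0.        ,  0.        ,  0.        ]), 'mount': array([[-2.22668822e-04, -9.62258733e-01, -2.72136143e-01,
         7.65184937e-02],
       [ 9.99999968e-01, -2.46205077e-04,  5.23420782e-05,
         1.13038087e-03],
       [-1.17367922e-04, -2.72136123e-01,  9.62258758e-01,
        -1.39881131e-01],
       [ 0.00000000e+00,  0.00000000e+00,  0.00000000e+00,
         1.00000000e+00]])}
```

View pics/top0.png

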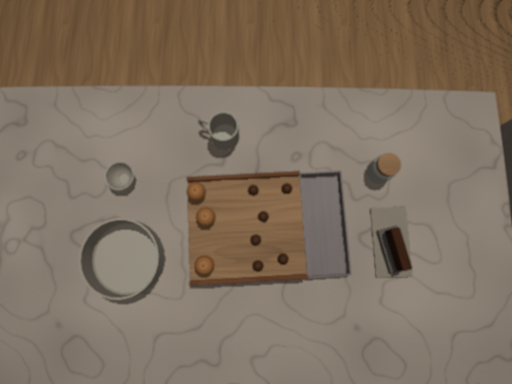

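View pics/scene0.png

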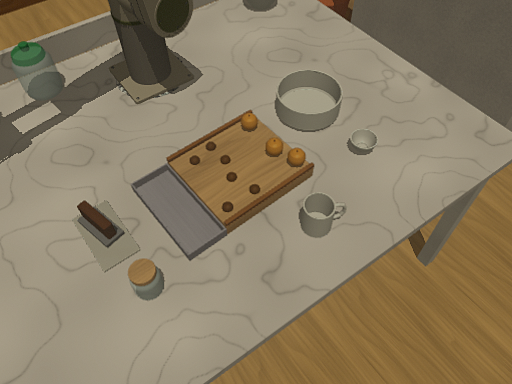

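Top view: pot at (121,258), board between about (188,175) and (306,285), tray on its right, tile and scraper at (395,245), bowl at (120,177), mug at (223,130) and jar at (385,165). I count 3 apricots at the left end and 6 shells. Next I measure.

```bash
cat > h.py <<'E'
from plant import robot
import cv2, numpy as np
from scipy.spatial.transform import Rotation as R
def cam(n):
    s=robot.read_state() if n=="wrist" else None
    c=robot.read_camera(n)
    if n=="wrist":
        T=np.eye(4);T[:3,:3]=R.from_rotvec(s["orientation"]).as_matrix();T[:3,3]=s["tool_pos"];c["T"]=T@c["mount"]
    c["K"]=np.array([[c["fx"],0,c["cx"]],[0,c["fy"],c["cy"]],[0,0,1.]])
    return c
def ray(c,uv,z):
    p=cv2.undistortPoints(np.array(uv,float).reshape(-1,1,2),c["K"],c["dist"]).reshape(-1,2)
    d=np.c_[p,np.ones(len(p))]@c["T"][:3,:3].T; o=c["T"][:3,3]
    z=np.broadcast_to(z,len(p))
    return o+d*((z-o[2])/d[:,2])[:,None]
def rays(c,uv):
    p=cv2.undistortPoints(np.array(uv,float).reshape(-1,1,2),c["K"],c["dist"]).reshape(-1,2)
    d=np.c_[p,np.ones(len(p))]@c["T"][:3,:3].T
    return c["T"][:3,3],d/np.linalg.norm(d,axis=1)[:,None]
def proj(c,P):
    Ti=np.linalg.inv(c["T"]);rv=cv2.Rodrigues(Ti[:3,:3])[0]
    return cv2.projectPoints(np.array(P,float).reshape(-1,3),rv,Ti[:3,3],c["K"],c["dist"])[0].reshape(-1,2)
def blobs(mask,amin=20):
    n,l,st,ce=cv2.connectedComponentsWithStats(mask.astype(np.uint8))
    return [(ce[i],st[i]) for i in range(1,n) if st[i][4]>=amin],l
def hsv(c): return cv2.cvtColor(c["image"],cv2.COLOR_RGB2HSV)
def save(c,name,k=1,roi=None):
    im=c["image"][:,:,::-1]
    if roi: im=im[roi[1]:roi[3],roi[0]:roi[2]]
    cv2.imwrite("pics/"+name,cv2.resize(im,None,fx=k,fy=k,interpolation=cv2.INTER_CUBIC))
E
python3 - <<'E'
from h import *
c=cam("top");H=hsv(c)
save(c,"top_a.png",4,(180,165,355,290));save(c,"top_b.png",5,(360,140,420,290));save(c,"top_c.png",5,(75,155,175,305))
for u,v in [(205,215),(197,190),(257,240),(240,200),(240,177),(244,282),(320,230),(395,245),(385,255),(380,215),(310,174)]:
    print((u,v),H[v,u])
E
```

```text
(205, 215) [ 14 144 136]
(197, 190) [ 15 142 145]
(257, 240) [ 13 148  62]
(240, 200) [ 14 116 127]
(240, 177) [ 12 153  85]
(244, 282) [ 12 100  79]
(320, 230) [  9  22 114]
(395, 245) [ 10 165  34]
(385, 255) [13 31 58]
(380, 215) [ 18  45 126]
(310, 174) [ 9 30 60]
```

View pics/top_a.png

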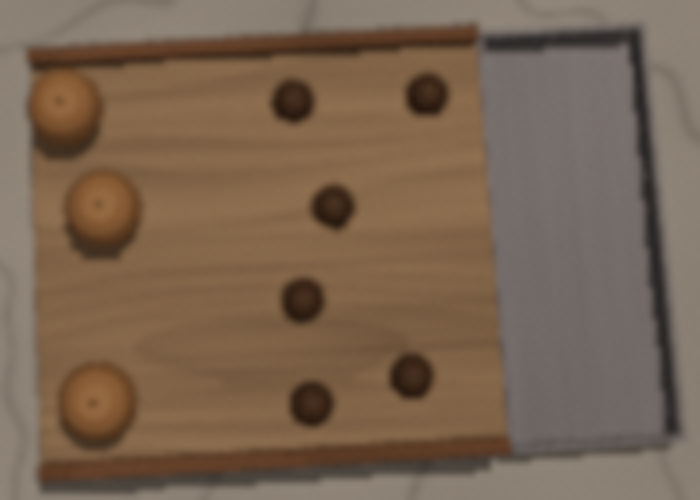

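View pics/top_b.png

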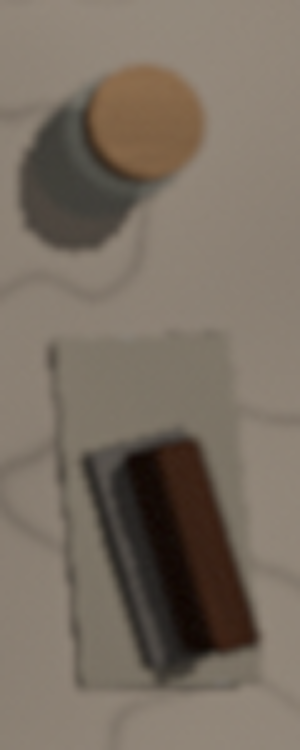

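View pics/top_c.png

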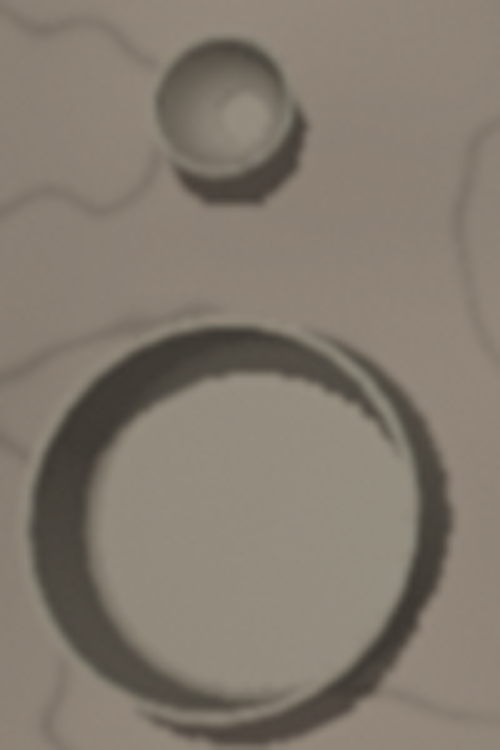

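Run:
```python
from h import *
np.set_printoptions(precision=4,suppress=True)
c=cam("top");H=hsv(c)
f=lambda pts,k,o:np.array(pts,float)/k+np.array(o)-.4
A=ray(c,f([(28,50),(476,26),(508,452),(40,478)],4,(180,165)),.052);print("rail outer",A)
e=lambda a,b:np.linalg.norm(A[a]-A[b]);print(e(0,1),e(1,2),e(2,3),e(3,0))
B=ray(c,f([(32,70),(480,45),(505,440),(40,465)],4,(180,165)),.04);print("top",B,B.mean(0))
pot=ray(c,f([(28,517),(420,517),(224,312),(224,722),(224,517)],5,(75,155)),.08);print("pot",pot,pot[:4].mean(0))
t=ray(c,f([(50,342),(232,332),(262,682),(80,690)],5,(360,140)),.006);print("tile",t,t.mean(0))
s=ray(c,f([(160,450),(200,437),(258,640),(213,655)],5,(360,140)),.072);print("grip",s,s.mean(0),[np.linalg.norm(s[i]-s[(i+1)%4]) for i in range(4)])
# blobs in board
cs=cam("scene");Hs=hsv(cs)
for n,cc in(("top",c),("scene",cs)):
    h=hsv(cc).astype(int)
    m=np.zeros(h.shape[:2],np.uint8);poly=proj(cc,np.r_[A,]).astype(np.int32);cv2.fillConvexPoly(m,poly,1)
    m=cv2.dilate(m,np.ones((5,5)))
    sh=(m>0)&(h[...,2]<90)&(h[...,1]>110)
    sh=cv2.morphologyEx(sh.astype(np.uint8),cv2.MORPH_OPEN,np.ones((3,3)))
    b,_=blobs(sh,25)
    for ce,st in b: print(n,"dark",ce,st,ray(cc,[ce],.046)[0])
    ap=cv2.morphologyEx(((h[...,1]>132)&(h[...,2]>100)&(m>0)&(h[...,0]>11)).astype(np.uint8),cv2.MORPH_OPEN,np.ones((5,5)))
    b,_=blobs(ap,60)
    for ce,st in b: print(n,"apr",ce,st,ray(cc,[ce],.0635)[0])
```

```text
rail outer [[ 0.6619  0.1591  0.052 ]
 [ 0.681  -0.1358  0.052 ]
 [ 0.4058 -0.1523  0.052 ]
 [ 0.3879  0.1413  0.052 ]]
0.2955820491497251 0.2756915773633608 0.2941453500872566 0.27463768313763276
top [[ 0.6511  0.1581  0.04  ]
 [ 0.6709 -0.1399  0.04  ]
 [ 0.4127 -0.1523  0.04  ]
 [ 0.3951  0.1435  0.04  ]] [0.5324 0.0023 0.04  ]
pot [[0.4486 0.4113 0.08  ]
 [0.4516 0.2153 0.08  ]
 [0.5518 0.3194 0.08  ]
 [0.3519 0.3066 0.08  ]
 [0.4503 0.3126 0.08  ]] [0.451  0.3131 0.08  ]
tile [[ 0.5903 -0.3365  0.006 ]
 [ 0.5966 -0.4394  0.006 ]
 [ 0.4068 -0.4444  0.006 ]
 [ 0.4032 -0.3444  0.006 ]] [ 0.4992 -0.3912  0.006 ]
grip [[ 0.526  -0.3687  0.072 ]
 [ 0.5327 -0.39    0.072 ]
 [ 0.4307 -0.4141  0.072 ]
 [ 0.4234 -0.3904  0.072 ]] [ 0.4782 -0.3908  0.072 ] [np.float64(0.02230139763079087), np.float64(0.10479403380413208), np.float64(0.02473594794217869), np.float64(0.10486751681627544)]
top dark [264.74 176.44] [251 175  29   4 100] [ 0.667  -0.0465  0.046 ]
top dark [289.5 175. ] [282 174  16   3  48] [ 0.6715 -0.1122  0.046 ]
top dark [241. 178.] [236 177  11   3  33] [0.6621 0.0163 0.04
[... 756 characters left out ...]
apr [203.9689 263.7899] [195 256  19  17 257] [0.4386 0.1053 0.0635]
scene dark [210.4776 146.1791] [206 142  10   9  67] [ 0.4389 -0.0297  0.046 ]
scene dark [224.8955 159.3134] [221 155   9   9  67] [ 0.5036 -0.0232  0.046 ]
scene dark [194.4444 160.0417] [190 156  10   9  72] [ 0.4561 -0.0928  0.046 ]
scene dark [231.058  176.6377] [227 172   9  10  69] [ 0.5641 -0.043   0.046 ]
scene dark [254.24   188.9467] [250 185  10   9  75] [ 0.634  -0.0164  0.046 ]
scene dark [227.1512 206.593 ] [222 202  11  10  86] [ 0.6387 -0.1048  0.046 ]
scene apr [248.6875 120.1154] [241 113  17  15 208] [0.4329 0.1073 0.0635]
scene apr [240.0387 169.4283] [ 178  126  127   96 6642] [ 0.5698 -0.0168  0.0635]
```

Call:
drive_tool(increments=[[0,10,7.2,0.5,0,0,-0.25],[0,10,7.2,0.5,0,0,-0.25],[0,10,7.2,0.5,0,0,-0.25],[0,10,7.2,0.5,0,0,-0.25],[0,10,7.2,0.5,0,0,-0.25],[0,10,7.2,0.5,0,0,-0.25],[0,10,7.2,0.5,0,0,-0.25],[0,14,27.4,0.5,0,0,-0.25],[0,14,27.4,0.5,0,0,-0.25],[0,14,27.4,0.5,0,0,-0.25],[0,14,27.4,0.5,0,0,-0.25],[0,14,27.4,0.5,0,0,-0.25],[0,14,27.4,0.5,0,0,-0.25],[0,14,27.4,0.5,0,0,-0.25],[0,14,27.4,0.5,0,0,-0.25],[0,14,27.4,0.5,0,0,-0.25],[0,14,27.4,0.5,0,0,-0.25],[0,14,27.4,0.5,0,0,-0.25],[0,14,27.4,0.5,0,0,-0.25],[0,14,27.4,0.5,0,0,-0.25]], squeeze=22)

```text
t: 1.97
tool_pos: [0.4984, 0.107, 0.2563]
orientation: [-3.141, -0.002, -0.001]
force: [0.4, -0.8, -0.3]
opening: 0.0925
```

Call:
drive_tool(increments=[[0,0,0,0,0,0,0],[0,0,0,0,0,0,0],[0,0,0,0,0,0,0]])

```text
t: 2.22
tool_pos: [0.4982, 0.1034, 0.256]
orientation: [3.141, 0.001, -0.001]
force: [0.3, -0.9, 0.3]
opening: 0.0926
```

Run:
```python
from h import *
c=cam("wrist");save(c,"w1.png",1.5)
s=robot.read_state();print(s["t"],s["tool_pos"],s["orientation"],s["q"],s["force"])
```

```text
2.2667 [0.49820384 0.10283026 0.256051  ] [ 3.14118060e+00 -1.18166308e-03 -3.85017067e-04] [ 1.02992928e-01 -1.23273333e-01  1.71993397e+00 -3.84437038e-04
  1.54521834e+00  1.67455151e+00] [-0.17878991 -0.31087412  0.46544007]
```

View pics/w1.png

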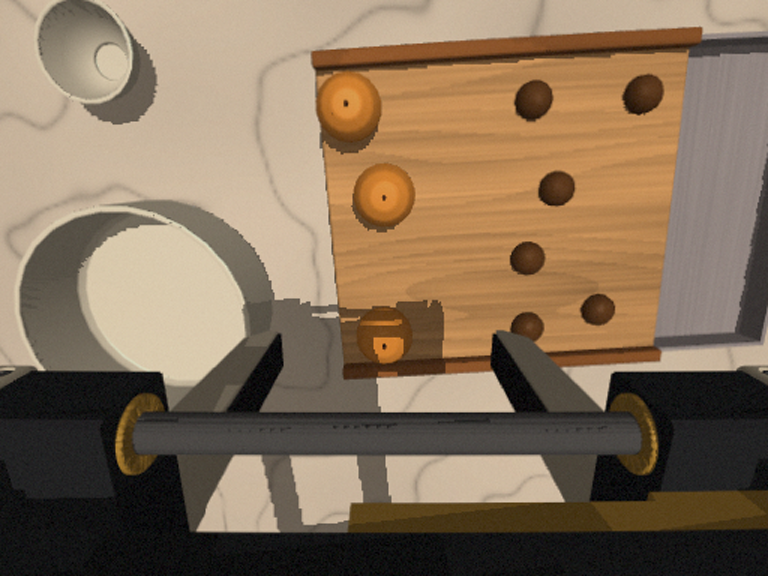

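The wrist view shows the apricots' dark poles at (346,103), (384,197) and (384,346) in the 1.5x picture, the pot at left and all 6 shells. I turn these into points.

Run:
```python
from h import *
np.set_printoptions(precision=4,suppress=True)
c=cam("wrist");f=lambda p:(np.array(p,float)+.5)/1.5-.5
print("apr poles",ray(c,f([(346,103),(384,197),(384,346)]),.084))
print("apr blob ctr",ray(c,f([(348,106),(384,195)]),.064))
b=ray(c,f([(312,66-13),(702,28)]),.052);print("rail outer edge",b)
print("board edge +y",ray(c,f([(320,100),(342,340)]),.04)," -y",ray(c,f([(686,80),(658,330)]),.04))
print("pot L,R",ray(c,f([(17,300),(272,300),(120,206)]),.08))
t=cam("top");print("top poles",ray(t,[(180+59/4,165+100/4),(180+98/4,165+204/4),(180+93/4,165+402/4)],.084))
s=cam("scene");save(s,"s_pot.png",5,(265,60,350,140));save(s,"s_apr.png",6,(230,105,320,175))
```

```text
apr poles [[0.6228 0.1305 0.084 ]
 [0.5574 0.1037 0.084 ]
 [0.436  0.104  0.084 ]]
apr blob ctr [[0.6238 0.1309 0.064 ]
 [0.5578 0.1038 0.064 ]]
rail outer edge [[ 0.6631  0.1584  0.052 ]
 [ 0.6816 -0.1373  0.052 ]]
board edge +y [[0.6319 0.1555 0.04  ]
 [0.4226 0.144  0.04  ]]  -y [[ 0.6478 -0.1398  0.04  ]
 [ 0.432  -0.1553  0.04  ]]
pot L,R [[0.4751 0.4079 0.08  ]
 [0.475  0.1955 0.08  ]
 [0.551  0.3074 0.08  ]]
top poles [[0.6216 0.1314 0.084 ]
 [0.556  0.1048 0.084 ]
 [0.4348 0.1043 0.084 ]]
```

View pics/s_pot.png

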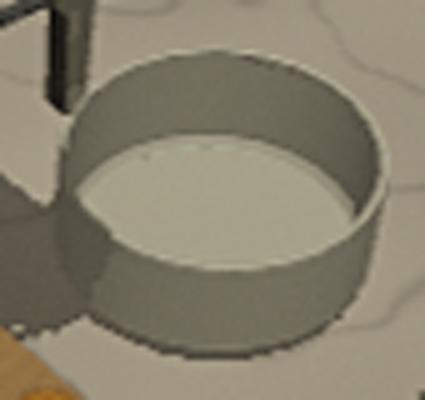

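View pics/s_apr.png

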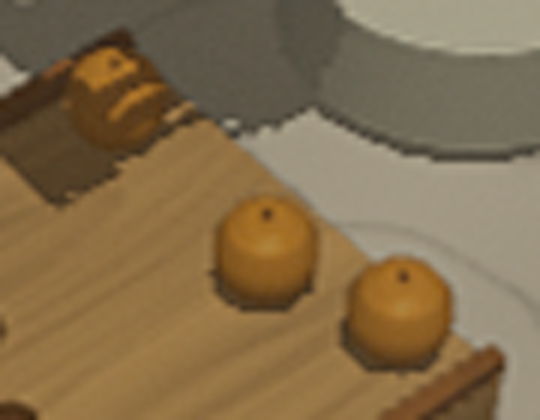

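Call:
drive_tool(increments=[[0,-1.3,0,0,0,0,0],[0,-2.5,0,-1,0,0,0],[0,-2.5,0,-2.5,0,0,0],[0,-2.5,0,-4,0,0,0],[0,-2.5,0,-5.2,0,0,0],[0,-2.5,0,-6.2,0,0,0],[0,-2.5,0,-7,0,0,0],[0,-2.5,0,-7.42,0,0,0],[0,-2.5,0,-7.42,0,0,0],[0,-2.5,0,-7.42,0,0,0]], squeeze=21)

```text
t: 3.25
tool_pos: [0.436, 0.1032, 0.071]
orientation: [3.142, -0.002, -0.0]
force: [0.3, 0.7, -0.2]
opening: 0.0931
```

Run:
```python
from h import *
c=cam("wrist");save(c,"w2.png",1.5)
s=robot.read_state();print(s["t"],s["tool_pos"],s["orientation"],s["force"])
```

```text
3.3 [0.4368001  0.10337908 0.0719296 ] [-3.14142032e+00  1.40598514e-03 -2.47201373e-03] [-0.27898842 -0.25115532  0.96633408]
```

View pics/w2.png

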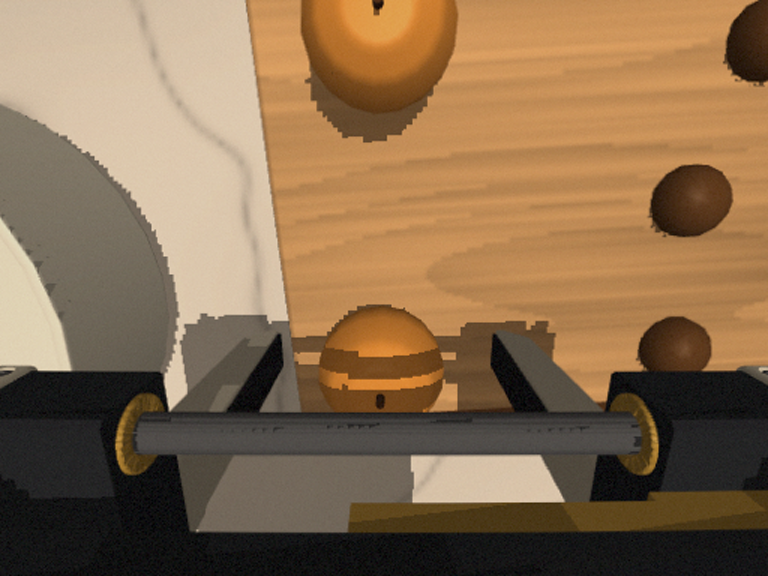

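The apricot (380,360) sits midway between the open fingers. Close gently.

Call:
drive_tool(increments=[[0.3,0,0,0,0,0,0],[0.4,0,0,0,0,0,0],[0.45,0,0,0,0,0,0],[0.48,0,0,0,0,0,0],[0.55,0,0,0,0,0,0],[0.6,0,0,0,0,0,0],[0.6,0,0,0,0,0,0],[0.6,0,0,0,0,0,0]], squeeze=21)

```text
t: 3.97
tool_pos: [0.4359, 0.1037, 0.0707]
orientation: [-3.141, 0.0, -0.0]
force: [0.2, 0.5, 1.5]
opening: 0.0484
```

Call:
drive_tool(increments=[[0.6,0,0,0.3,0,0,0],[0.6,0,0,0.8,0,0,0],[0.6,0,0,1.5,0,0,0],[0.6,0,0,2,0,0,0],[0.6,0,0,2,0,0,0]])

```text
t: 4.38
tool_pos: [0.4378, 0.1038, 0.1239]
orientation: [-3.141, 0.0, -0.007]
force: [0.5, 0.7, 0.5]
opening: 0.0489
```

Run:
```python
from h import *
c=cam("wrist");save(c,"w3.png",1.5)
s=robot.read_state();print(s["t"],s["tool_pos"],s["opening"],s["force"])
```

```text
4.4333 [0.43715021 0.10374965 0.122366  ] 0.04862211367746791 [ 0.55326576  0.03343474 -0.28814106]
```

View pics/w3.png

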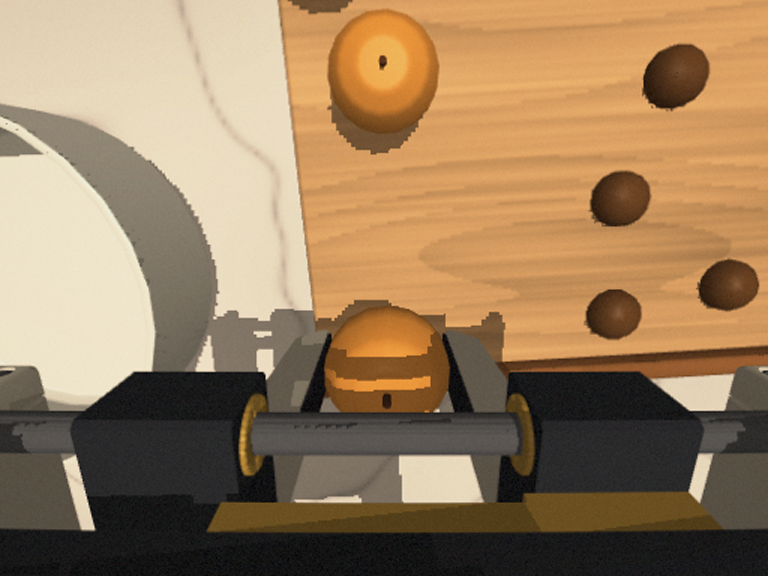

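Call:
drive_tool(increments=[[0.6,0,0,1,0,0,0],[0.6,0,0,2.2,0,0,0],[0.6,-0.2,1,2.8,0,0,0],[0.6,-0.4,2,2.8,0,0,0],[0.6,-0.6,3,2.8,0,0,0],[0.6,-0.8,4,2.8,0,0,0],[0.6,-1,5,2.8,0,0,0],[0.6,-1.2,6,2.8,0,0,0],[0.6,-1.4,7,2.8,0,0,0],[0.6,-1.6,7.8,2.8,0,0,0],[0.6,-1.6,8.2,2.8,0,0,0],[0.6,-1.6,8.36,2.8,0,0,0],[0.6,-1.6,8.36,2.8,0,0,0],[0.6,-1.6,8.36,2.8,0,0,0]])

```text
t: 5.6
tool_pos: [0.396, 0.3118, 0.1901]
orientation: [3.141, -0.001, -0.001]
force: [1.0, -0.0, -1.3]
opening: 0.0487
```

Run:
```python
from h import *
c=cam("wrist");save(c,"w4.png",1.5)
t=cam("top");save(t,"t4.png",5,(60,200,200,320))
s=robot.read_state();print(s["t"],s["tool_pos"],s["opening"],s["force"])
```

```text
5.7 [0.39619412 0.3115925  0.19043025] 0.04860648557102699 [-0.68281051 -0.17651559 -0.61552598]
```

View pics/w4.png

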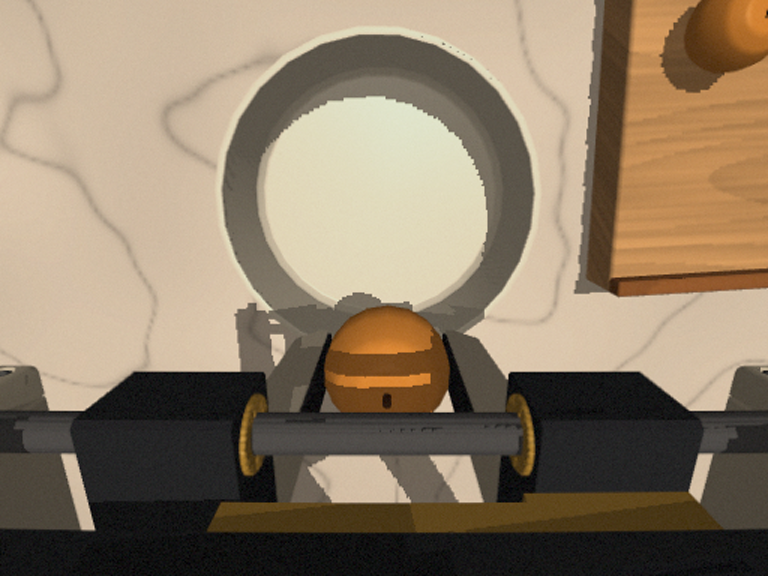

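View pics/t4.png

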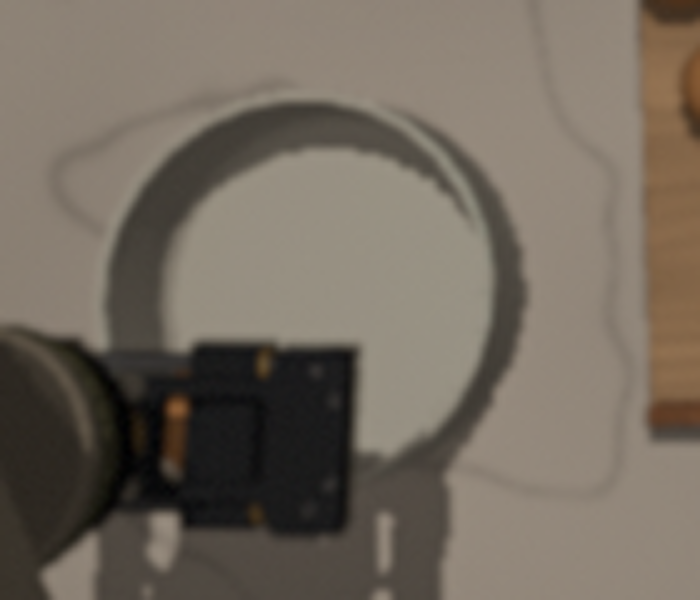

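Run:
```python
from h import *
np.set_printoptions(precision=4,suppress=True)
c=cam("wrist");f=lambda p:(np.array(p,float)+.5)/1.5-.5
# outer rim points picked on picture
p=[(217,190),(537,190),(377,27),(240,110),(513,110),(300,48),(460,50),(225,240),(528,240)]
P=ray(c,f(p),.08);print(P)
A=np.c_[2*P[:,:2],np.ones(len(P))];x=np.linalg.lstsq(A,(P[:,:2]**2).sum(1),rcond=None)[0];print("circle",x[:2],np.sqrt(x[2]+x[:2]@x[:2]))
t=cam("top");p=np.array([(102,290),(498,290),(300,94),(150,160),(440,150),(215,112),(380,105)])/5+[60,200]-.4
P=ray(t,p,.08);A=np.c_[2*P[:,:2],np.ones(len(P))];x=np.linalg.lstsq(A,(P[:,:2]**2).sum(1),rcond=None)[0];print("circle top",x[:2],np.sqrt(x[2]+x[:2]@x[:2]))
```

```text
[[0.4633 0.4126 0.08  ]
 [0.4629 0.2199 0.08  ]
 [0.5499 0.3156 0.08  ]
 [0.508  0.3944 0.08  ]
 [0.5077 0.238  0.08  ]
 [0.5397 0.3582 0.08  ]
 [0.5385 0.2698 0.08  ]
 [0.433  0.4111 0.08  ]
 [0.4326 0.2226 0.08  ]]
circle [0.4531 0.3164] 0.09642465231295962
circle top [0.4505 0.3141] 0.09920181957119242
```

Call:
drive_tool(increments=[[0.6,0.1,0.1,-0.8,0,0,0],[0.6,0.1,0.1,-1.8,0,0,0],[0.6,0.1,0.1,-2.8,0,0,0],[0.6,0.1,0.1,-3.8,0,0,0],[0.6,0.1,0.1,-4.6,0,0,0],[0.6,0.1,0.1,-5.2,0,0,0],[0.6,0.1,0.1,-5.6,0,0,0],[0.6,0.1,0.1,-5.85,0,0,0],[0.6,0.1,0.1,-5.95,0,0,0],[0.6,0.1,0.1,-5.95,0,0,0],[0.6,0.1,0.1,-5.95,0,0,0],[0.6,0.1,0.1,-5.95,0,0,0]])

```text
t: 6.8
tool_pos: [0.3992, 0.3156, 0.0431]
orientation: [-3.141, 0.0, -0.003]
force: [0.2, 0.2, -0.4]
opening: 0.049
```

Run:
```python
from h import *
c=cam("wrist");save(c,"w5.png",1.5)
s=robot.read_state();print(s["t"],s["tool_pos"],s["opening"],s["force"])
```

```text
6.85 [0.39910145 0.31560725 0.04299899] 0.048744403291456004 [ 0.06605814  0.20188542 -0.56764023]
```

View pics/w5.png

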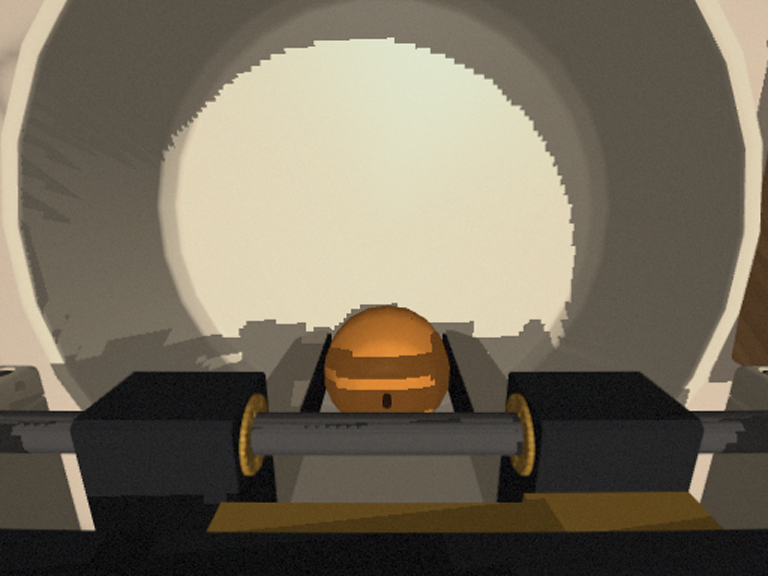

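Call:
drive_tool(increments=[[0.6,0,0,-0.05,0,0,0],[0.6,0,0,-0.1,0,0,0],[0.6,0,0,-0.1,0,0,0],[0.6,0,0,-0.1,0,0,0],[0.44,0,0,-0.1,0,0,0],[0.4,0,0,-0.1,0,0,0],[0.35,0,0,-0.1,0,0,0],[0.33,0,0,-0.1,0,0,0],[0.33,0,0,-0.1,0,0,0],[0.33,0,0,-0.1,0,0,0]])

```text
t: 7.68
tool_pos: [0.3984, 0.3151, 0.0394]
orientation: [-3.142, 0.0, -0.0]
force: [0.3, -0.7, 0.5]
opening: 0.0623
```

Run:
```python
from h import *
c=cam("wrist");save(c,"w6.png",1.5)
s=robot.read_state();print(s["t"],s["tool_pos"],s["opening"],s["force"])
```

```text
7.7333 [0.39833795 0.3151321  0.03939146] 0.06225765298310688 [-0.25122243 -0.21951962 -0.81079575]
```

View pics/w6.png

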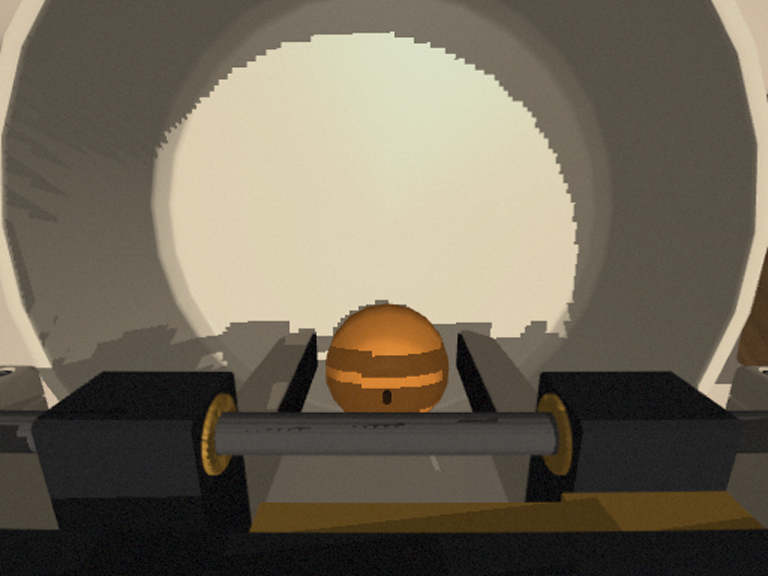

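Call:
drive_tool(increments=[[0.33,0,0,0.8,0,0,0],[0.33,0,0,2,0,0,0],[0.33,0,0,3.4,0,0,0],[0.2,0,0,4.8,0,0,0],[0,0.9,-1.2,5.8,0,0,0],[0,1.8,-2.4,6,0,0,0],[0,2.7,-3.6,6,0,0,0],[0,3.6,-4.8,6,0,0,0],[0,4.5,-6,6,0,0,0],[0,5.4,-7.2,6,0,0,0],[0,6.1,-8.1,6,0,0,0],[0,6.34,-8.42,5.2,0,0,0],[0,6.34,-8.44,4.3,0,0,0],[0,6.34,-8.44,3.4,0,0,0],[0,6.34,-8.44,2.5,0,0,0],[0,6.34,-8.44,1.8,0,0,0],[0,6.34,-8.44,1.4,0,0,0],[0,6.34,-8.44,1.24,0,0,0],[0,6.34,-8.44,1.24,0,0,0],[0,6.34,-8.44,1.24,0,0,0]])

```text
t: 9.4
tool_pos: [0.5575, 0.1042, 0.0713]
orientation: [-3.141, 0.0, -0.002]
force: [-0.0, -0.1, -0.3]
opening: 0.0932
```

Run:
```python
from h import *
c=cam("wrist");save(c,"w7.png",1.5)
s=robot.read_state();print(s["t"],s["tool_pos"],s["opening"],s["force"])
```

```text
9.45 [0.55787363 0.10428886 0.07183591] 0.09286908219655095 [ 0.50167973  0.07875617 -0.07715734]
```

View pics/w7.png

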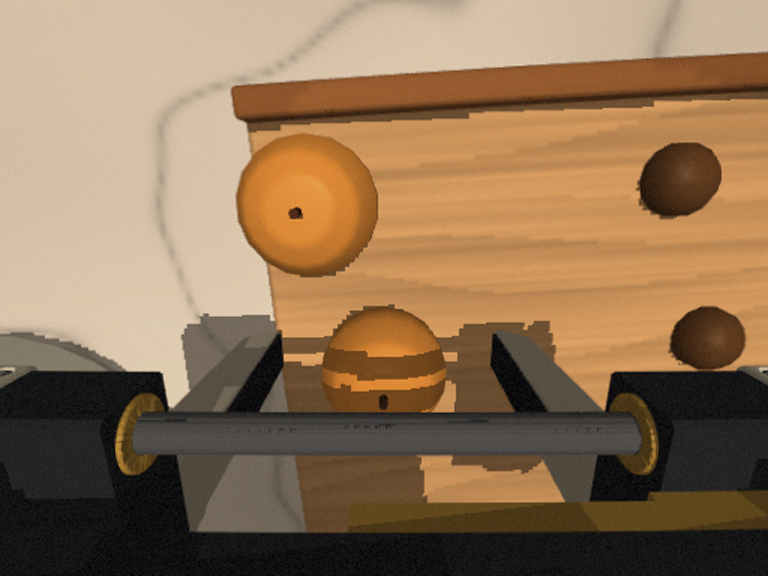

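Call:
drive_tool(increments=[[0.3,0,0,0,0,0,0],[0.4,0,0,0,0,0,0],[0.45,0,0,0,0,0,0],[0.48,0,0,0,0,0,0],[0.55,0,0,0,0,0,0],[0.6,0,0,0,0,0,0],[0.6,0,0,0,0,0,0],[0.6,0,0,0,0,0,0],[0.6,0,0,0.3,0,0,0],[0.6,0,0,0.8,0,0,0],[0.6,0,0,1.5,0,0,0],[0.6,0,0,2,0,0,0],[0.6,0,0,2,0,0,0]], squeeze=21)

```text
t: 10.53
tool_pos: [0.5594, 0.1043, 0.125]
orientation: [-3.141, 0.0, -0.01]
force: [0.3, 0.3, 0.1]
opening: 0.0489
```

Run:
```python
from h import *
c=cam("wrist");save(c,"w8.png",1)
s=robot.read_state();print(s["t"],s["tool_pos"],s["opening"],s["force"])
```

```text
10.5833 [0.55866814 0.10430177 0.12320247] 0.048887401318606895 [ 0.52176633  0.8138746  -1.03938505]
```

View pics/w8.png

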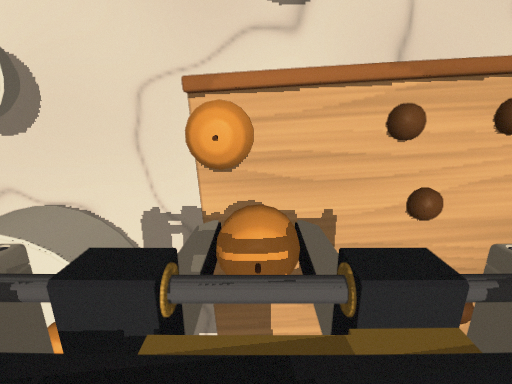

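Call:
drive_tool(increments=[[0.6,0,0,1,0,0,0],[0.6,0,0,2.2,0,0,0],[0.6,-0.5,1,2.8,0,0,0],[0.6,-1,2,2.8,0,0,0],[0.6,-1.5,3,2.8,0,0,0],[0.6,-2,4,2.8,0,0,0],[0.6,-2.5,5,2.8,0,0,0],[0.6,-3,6,2.8,0,0,0],[0.6,-3.5,7,2.8,0,0,0],[0.6,-4,7.9,2.8,0,0,0],[0.6,-4.18,8.3,2.8,0,0,0],[0.6,-4.18,8.44,2.8,0,0,0],[0.6,-4.18,8.44,2.4,0,0,0],[0.6,-4.18,8.44,1.7,0,0,0],[0.6,-4.18,8.44,0.9,0,0,0],[0.6,-4.18,8.44,0,0,0,0],[0.6,-4.18,8.44,-0.8,0,0,0],[0.6,-4.18,8.44,-1.5,0,0,0],[0.6,-4.18,8.44,-2,0,0,0],[0.6,-4.18,8.44,-2.2,0,0,0]])

```text
t: 12.25
tool_pos: [0.4514, 0.313, 0.0623]
orientation: [3.139, -0.002, -0.005]
force: [1.0, 0.1, 0.3]
opening: 0.0488
```

Run:
```python
from h import *
c=cam("wrist");save(c,"w9.png",1)
s=robot.read_state();print(s["t"],s["tool_pos"],s["opening"],s["force"])
```

```text
12.3 [0.45143322 0.31331178 0.06254354] 0.04909931623278098 [-0.65054887  0.20018823 -1.31368406]
```

View pics/w9.png

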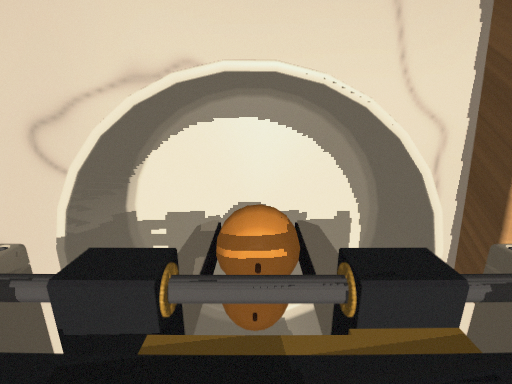

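Call:
drive_tool(increments=[[0.6,0,0,-0.2,0,0,0],[0.6,0,0,-0.4,0,0,0],[0.6,0,0,-0.6,0,0,0],[0.6,0,0,-0.6,0,0,0],[0.6,0,0,-0.6,0,0,0],[0.6,0,0,-0.6,0,0,0]])

```text
t: 12.8
tool_pos: [0.4526, 0.3153, 0.0508]
orientation: [-3.141, -0.0, -0.001]
force: [0.4, -0.0, -1.3]
opening: 0.0489
```

Call:
drive_tool(increments=[[0.6,0,0,-0.15,0,0,0],[0.6,0,0,-0.3,0,0,0],[0.6,0,0,-0.44,0,0,0],[0.6,0,0,-0.44,0,0,0],[0.6,0,0,-0.44,0,0,0],[0.44,0,0,-0.44,0,0,0],[0.4,0,0,-0.44,0,0,0],[0.35,0,0,-0.44,0,0,0],[0.33,0,0,-0.44,0,0,0],[0.33,0,0,-0.44,0,0,0]])

```text
t: 13.63
tool_pos: [0.4525, 0.3152, 0.0396]
orientation: [-3.141, 0.0, -0.0]
force: [0.2, -0.5, -0.6]
opening: 0.0622
```

Run:
```python
from h import *
c=cam("wrist");save(c,"w10.png",1)
s=robot.read_state();print(s["t"],s["tool_pos"],s["opening"],s["force"])
```

```text
13.6833 [0.45245173 0.31517443 0.03953476] 0.06215837898901468 [ 0.36299675 -0.26082366  0.53984142]
```

View pics/w10.png

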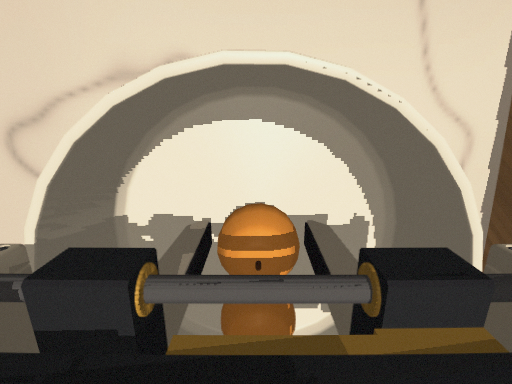

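Call:
drive_tool(increments=[[0.33,0,0,0.8,0,0,0],[0.33,0,0,2,0,0,0],[0.33,0,0,3.4,0,0,0],[0.2,0,0,4.8,0,0,0],[0,1,-1.1,5.8,0,0,0],[0,2,-2.2,6,0,0,0],[0,3,-3.3,6,0,0,0],[0,4,-4.4,6,0,0,0],[0,5,-5.5,6,0,0,0],[0,6,-6.5,6,0,0,0],[0,6.6,-7.2,6,0,0,0],[0,6.8,-7.36,5.2,0,0,0],[0,6.8,-7.36,4.3,0,0,0],[0,6.8,-7.36,3.4,0,0,0],[0,6.8,-7.36,2.5,0,0,0],[0,6.8,-7.36,1.8,0,0,0],[0,6.8,-7.36,1.4,0,0,0],[0,6.8,-7.36,1.24,0,0,0],[0,6.8,-7.36,1.24,0,0,0],[0,6.8,-7.36,1.24,0,0,0]])

```text
t: 15.35
tool_pos: [0.623, 0.1313, 0.0715]
orientation: [-3.141, 0.0, -0.002]
force: [-0.3, 0.6, 0.4]
opening: 0.093
```

Run:
```python
from h import *
c=cam("wrist");save(c,"w11.png",1)
s=robot.read_state();print(s["t"],s["tool_pos"],s["opening"],s["force"])
```

```text
15.4 [0.62340854 0.13129772 0.07201064] 0.09336119875960038 [-0.4145251  -0.85157922  0.32037975]
```

View pics/w11.png

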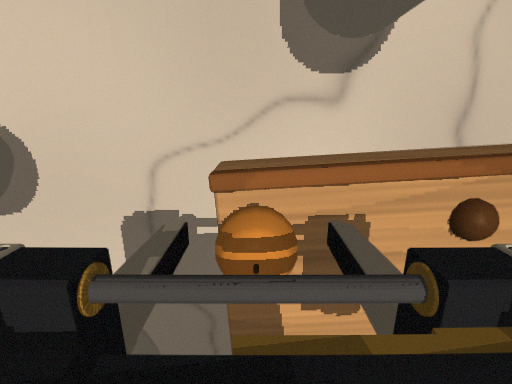

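Call:
drive_tool(increments=[[0.3,0,0,0,0,0,0],[0.4,0,0,0,0,0,0],[0.45,0,0,0,0,0,0],[0.48,0,0,0,0,0,0],[0.55,0,0,0,0,0,0],[0.6,0,0,0,0,0,0],[0.6,0,0,0,0,0,0],[0.6,0,0,0,0,0,0],[0.6,0,0,0.3,0,0,0],[0.6,0,0,0.8,0,0,0],[0.6,0,0,1.5,0,0,0],[0.6,0,0,2,0,0,0],[0.6,0,0,2,0,0,0]], squeeze=21)

```text
t: 16.48
tool_pos: [0.625, 0.1315, 0.1254]
orientation: [-3.141, 0.0, -0.011]
force: [-0.2, 0.0, 0.0]
opening: 0.0489
```

Run:
```python
from h import *
c=cam("wrist");save(c,"w12.png",1)
s=robot.read_state();print(s["t"],s["tool_pos"],s["opening"],s["force"])
```

```text
16.5333 [0.62425316 0.13137788 0.12355923] 0.0487793368948273 [ 0.72888431  0.01286847 -0.73652443]
```

View pics/w12.png

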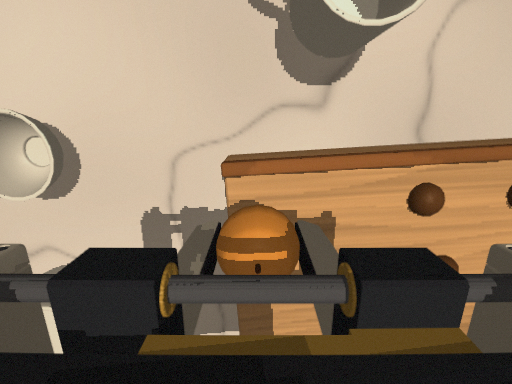

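Call:
drive_tool(increments=[[0.6,0,0,1,0,0,0],[0.6,0,0,2.2,0,0,0],[0.6,-0.6,0.9,2.8,0,0,0],[0.6,-1.2,1.8,2.8,0,0,0],[0.6,-1.8,2.7,2.8,0,0,0],[0.6,-2.4,3.6,2.8,0,0,0],[0.6,-3,4.6,2.8,0,0,0],[0.6,-3.6,5.6,2.8,0,0,0],[0.6,-4.2,6.5,2.8,0,0,0],[0.6,-4.5,7.1,2.8,0,0,0],[0.6,-4.62,7.36,2.8,0,0,0],[0.6,-4.62,7.36,2.8,0,0,0],[0.6,-4.62,7.36,2.4,0,0,0],[0.6,-4.62,7.36,1.7,0,0,0],[0.6,-4.62,7.36,0.9,0,0,0],[0.6,-4.62,7.36,0,0,0,0],[0.6,-4.62,7.36,-0.8,0,0,0],[0.6,-4.62,7.36,-1.5,0,0,0],[0.6,-4.62,7.36,-2,0,0,0],[0.6,-4.62,7.36,-2.2,0,0,0]])

```text
t: 18.2
tool_pos: [0.5058, 0.313, 0.0621]
orientation: [3.139, -0.003, -0.006]
force: [0.5, 0.9, -0.2]
opening: 0.0487
```

Call:
drive_tool(increments=[[0.6,0,0,-0.2,0,0,0],[0.6,0,0,-0.4,0,0,0],[0.6,0,0,-0.6,0,0,0],[0.6,0,0,-0.6,0,0,0],[0.6,0,0,-0.6,0,0,0]])

```text
t: 18.62
tool_pos: [0.5071, 0.3153, 0.0507]
orientation: [-3.141, 0.0, -0.001]
force: [0.9, -0.1, -1.0]
opening: 0.0487
```

Run:
```python
from h import *
c=cam("wrist");save(c,"w13.png",1)
s=robot.read_state();print(s["t"],s["tool_pos"],s["opening"],s["force"])
```

```text
18.6667 [0.50721211 0.31535364 0.05100175] 0.048914567220554275 [ 0.04520213 -0.27608951 -0.81189755]
```

View pics/w13.png

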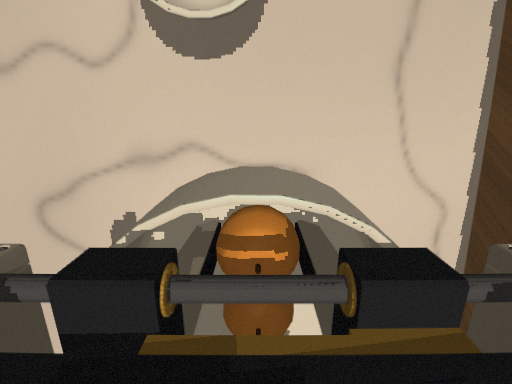

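Call:
drive_tool(increments=[[0.6,0,0,-0.15,0,0,0],[0.6,0,0,-0.3,0,0,0],[0.6,0,0,-0.45,0,0,0],[0.6,0,0,-0.45,0,0,0],[0.6,0,0,-0.45,0,0,0],[0.44,0,0,-0.45,0,0,0],[0.4,0,0,-0.45,0,0,0],[0.35,0,0,-0.45,0,0,0],[0.33,0,0,-0.45,0,0,0],[0.33,0,0,-0.45,0,0,0],[0.33,0,0,0.3,0,0,0],[0.33,0,0,1.5,0,0,0],[0.33,0,0,3,0,0,0],[0.33,0,0,4.5,0,0,0],[0.2,0,0,6,0,0,0],[0,-1,-1,7.5,0,0,0],[0,-2.5,-1.5,8,0,0,0],[0,-2.5,-1.5,8,0,0,0]])

```text
t: 20.17
tool_pos: [0.443, 0.277, 0.2551]
orientation: [-3.139, 0.001, -0.007]
force: [-0.6, -0.3, 0.3]
opening: 0.0841
```

Run:
```python
from h import *
s=robot.read_state();print(s["t"],s["tool_pos"],s["opening"],s["force"])
c=cam("wrist");save(c,"w14.png",1)
c=cam("top");save(c,"t14.png",1.5)
```

```text
20.1667 [0.44296437 0.27703129 0.25513935] 0.08412572737607962 [-0.63455105 -0.33432043  0.25406089]
```

View pics/w14.png

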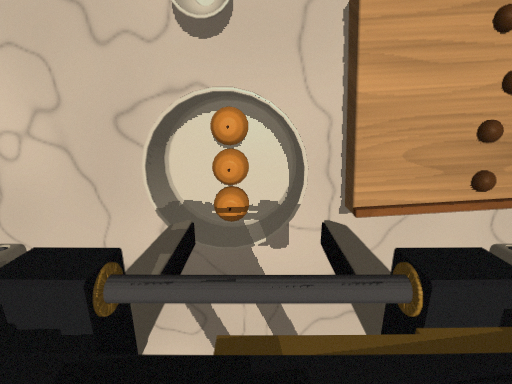

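View pics/t14.png

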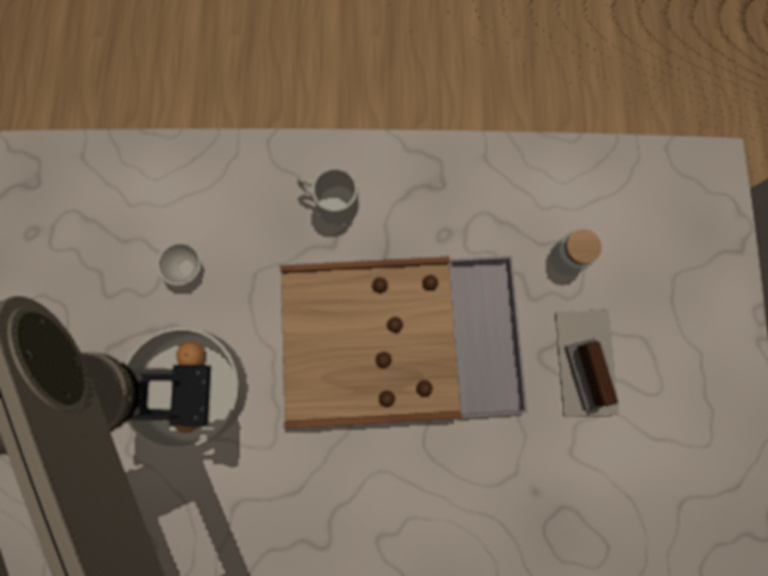

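Call:
drive_tool(increments=[[0,0.2,-1.5,0,0,0,0],[0,0.2,-3,0,0,0,0],[0,0.2,-26.5,0.3,0,0,0.22],[0,0.2,-26.5,0.3,0,0,0.22],[0,0.2,-26.5,0.3,0,0,0.22],[0,0.2,-26.5,0.3,0,0,0.22],[0,0.2,-26.5,0.3,0,0,0.22],[0,0.2,-26.5,0.3,0,0,0.22],[0,0.2,-26.5,0.3,0,0,0.22],[0,0.2,-26.5,0.3,0,0,0.22],[0,0.2,-26.5,0.3,0,0,0.22],[0,0.2,-26.5,0.3,0,0,0.22],[0,0.2,-26.5,0.3,0,0,0.22],[0,0.2,-26.5,0.3,0,0,0.22],[0,0.2,-26.5,0.3,0,0,0.22],[0,0.2,-26.5,0.3,0,0,0.22],[0,0.2,-26.5,0.3,0,0,0.22],[0,0.2,-26.5,0.3,0,0,0.22],[0,0.2,-26.5,0.3,0,0,0.22],[0,0.2,-26.5,0.3,0,0,0.22]])

```text
t: 21.93
tool_pos: [0.4496, -0.3839, 0.2567]
orientation: [-3.121, -0.345, 0.001]
force: [-0.4, 0.1, 0.9]
opening: 0.093
```

Call:
drive_tool(increments=[[0,0,0,0,0,0,0],[0,0,0,0,0,0,0],[0,0,0,0,0,0,0]])

```text
t: 22.18
tool_pos: [0.4498, -0.3839, 0.2582]
orientation: [3.122, 0.347, 0.001]
force: [0.3, -0.3, 0.1]
opening: 0.093
```

Run:
```python
from h import *
s=robot.read_state();print(s["t"],s["tool_pos"],s["orientation"],s["opening"])
c=cam("wrist");save(c,"w15.png",1.5)
```

```text
22.1833 [ 0.44984133 -0.38385726  0.25821173] [3.12201348e+00 3.46938442e-01 6.61790005e-04] 0.09300749834187073
```

View pics/w15.png

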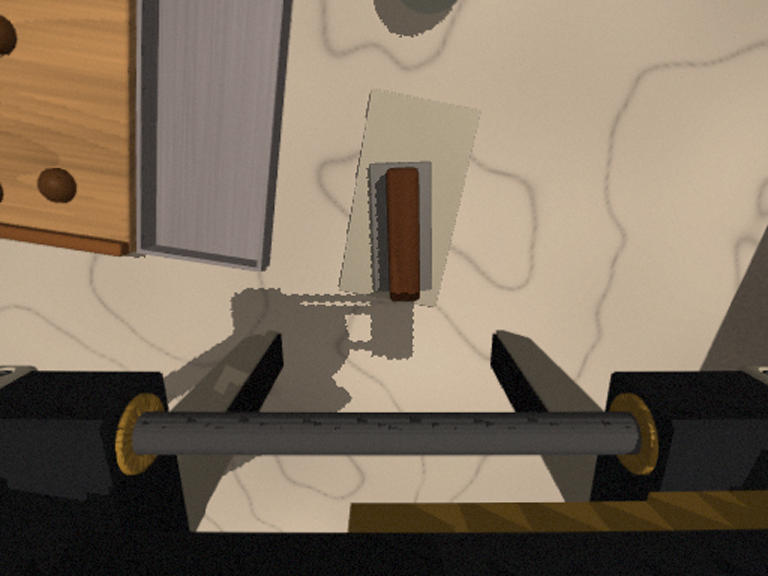

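Run:
```python
from h import *
np.set_printoptions(precision=4,suppress=True)
c=cam("wrist");f=lambda p:(np.array(p,float)+.5)/1.5-.5
g=ray(c,f([(387,168),(418,168),(420,293),(390,293)]),.072);print(g,g.mean(0))
a=(g[0]+g[1]-g[2]-g[3])/2;print("len",np.linalg.norm(a),"yaw",np.arctan2(a[1],a[0]),"width",np.linalg.norm(g[1]-g[0]),np.linalg.norm(g[2]-g[3]))
ft=ray(c,f([(370,163),(431,162),(431,289)]),.020);print("foot",ft,np.linalg.norm(ft[0]-ft[1]),np.linalg.norm(ft[1]-ft[2]),(ft[0]+ft[2])/2)
t=ray(c,f([(371,90),(481,109),(437,306),(340,290)]),.006);print("tile",t,t.mean(0));a=(t[0]+t[1]-t[2]-t[3])/2;print(np.linalg.norm(a),np.arctan2(a[1],a[0]))
```

```text
[[ 0.5283 -0.368   0.072 ]
 [ 0.5336 -0.3914  0.072 ]
 [ 0.4362 -0.4171  0.072 ]
 [ 0.4307 -0.3926  0.072 ]] [ 0.4822 -0.3923  0.072 ]
len 0.10073119890340744 yaw 0.2522716332281788 width 0.0239386079664296 0.02515556039807555
foot [[ 0.5298 -0.3523  0.02  ]
 [ 0.5426 -0.4052  0.02  ]
 [ 0.4283 -0.4344  0.02  ]] 0.0544307792411121 0.11790944254283649 [ 0.4791 -0.3933  0.02  ]
tile [[ 0.5909 -0.3396  0.006 ]
 [ 0.5974 -0.439   0.006 ]
 [ 0.4087 -0.4472  0.006 ]
 [ 0.4037 -0.3477  0.006 ]] [ 0.5002 -0.3934  0.006 ]
0.18812905913903 0.043525427301655754
```

Call:
drive_tool(increments=[[0,0.6,-0.2,0,0,0,0.03],[0,1.2,-0.35,-1,0,0,0.03],[0,1.2,-0.35,-2.4,0,0,0.03],[0,1.2,-0.35,-3.8,0,0,0.03],[0,1.2,-0.35,-5.2,0,0,0.03],[0,1.2,-0.35,-6.4,0,0,0.03],[0,1.2,-0.35,-7.4,0,0,0.03],[0,1.2,-0.35,-8,0,0,0.03],[0,1.2,-0.35,-8.2,0,0,0.03],[0,1.2,-0.35,-8.2,0,0,0.03],[0,1.2,-0.35,-8.2,0,0,0.03],[0,1.2,-0.35,-8.2,0,0,0.03]])

```text
t: 23.28
tool_pos: [0.4805, -0.3946, 0.055]
orientation: [3.115, 0.391, 0.003]
force: [0.5, 0.7, -0.1]
opening: 0.093
```

Run:
```python
from h import *
s=robot.read_state();print(s["t"],s["tool_pos"],s["orientation"],s["opening"],s["force"])
c=cam("wrist");save(c,"w16.png",1)
```

```text
23.2833 [ 0.48045273 -0.39455768  0.05502414] [3.11463468 0.39125991 0.00315053] 0.09304064262816274 [ 0.45546869  0.73430844 -0.14702437]
```

View pics/w16.png

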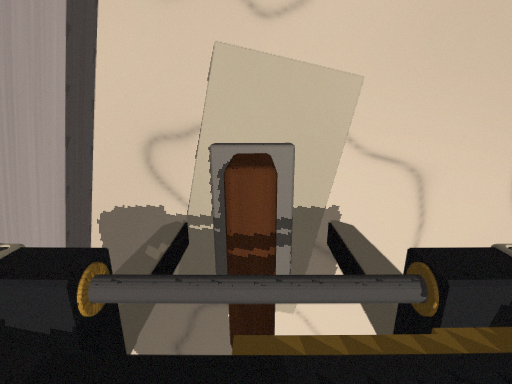

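Call:
drive_tool(increments=[[0,0,0.06,-0.16,0,0,0],[0,0,0.06,-0.16,0,0,0],[0.4,0,0.06,-0.16,0,0,0],[0.6,0,0.06,-0.16,0,0,0],[0.7,0,0.06,-0.16,0,0,0],[0.8,0,0.06,-0.16,0,0,0],[0.9,0,0.06,-0.16,0,0,0],[0.9,0,0.06,-0.16,0,0,0],[0.9,0,0.06,-0.16,0,0,0],[0.9,0,0.06,-0.16,0,0,0],[0.9,0,0.06,-0.16,0,0,0]], squeeze=45)

```text
t: 24.25
tool_pos: [0.4793, -0.3921, 0.0488]
orientation: [-3.117, -0.391, 0.0]
force: [0.4, -0.1, 0.6]
opening: 0.0375
```

Run:
```python
from h import *
s=robot.read_state();print(s["t"],s["tool_pos"],s["orientation"],s["opening"],s["force"])
c=cam("wrist");save(c,"w17.png",1)
```

```text
24.25 [ 0.47933584 -0.39210299  0.04884027] [-3.11705351e+00 -3.91367430e-01  6.64444736e-05] 0.0375020878902874 [ 0.40926876 -0.08416118  0.59209078]
```

View pics/w17.png

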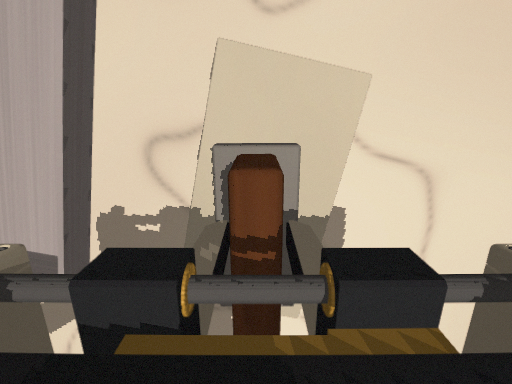

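Call:
drive_tool(increments=[[0.9,0,0,0,0,0,0],[0.9,0,0,0,0,0,0],[0.9,0,0,0,0,0,0],[0.9,0,0,0,0,0,0],[0.9,0,0,0,0,0,0],[0.9,0,0,0,0,0,0]])

```text
t: 24.8
tool_pos: [0.4793, -0.392, 0.0489]
orientation: [-3.117, -0.391, 0.0]
force: [0.1, 1.2, 0.8]
opening: 0.0256
```

Call:
drive_tool(increments=[[0.9,0,0,0.3,0,0,0],[0.9,0,0,1,0,0,0],[0.9,0,0,2.2,0,0,0],[0.9,0,0,3.6,0,0,0],[0.9,0,0,5,0,0,0],[0.9,0,0,5,0,0,0],[0.9,0,0,5,0,0,0]])

```text
t: 25.38
tool_pos: [0.4808, -0.3936, 0.1776]
orientation: [3.112, 0.391, 0.006]
force: [-1.0, 0.6, -2.6]
opening: 0.0259
```

Run:
```python
from h import *
s=robot.read_state();print(s["t"],s["tool_pos"],s["orientation"],s["opening"],s["force"])
c=cam("wrist");save(c,"w18.png",1)
c=cam("scene");save(c,"s18.png",1.5)
c=cam("top");save(c,"t18.png",4,(180,165,355,290))
```

```text
25.3833 [ 0.48077389 -0.39359141  0.17761062] [3.1121412  0.3906887  0.00612993] 0.02586580671909905 [-1.00598085  0.55005401 -2.6025522 ]
```

View pics/w18.png

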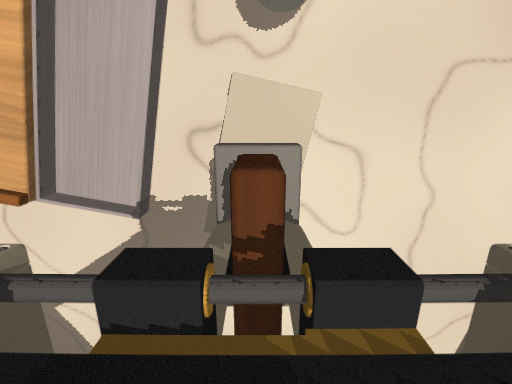

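View pics/s18.png

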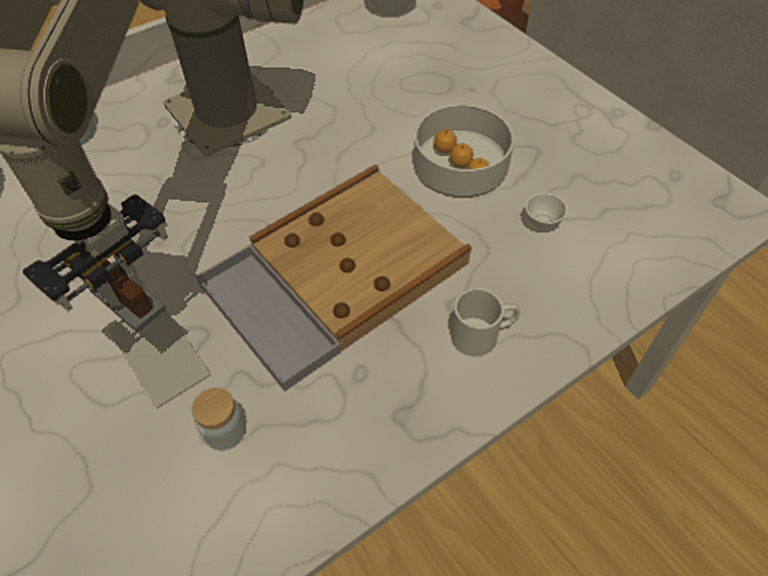

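View pics/t18.png

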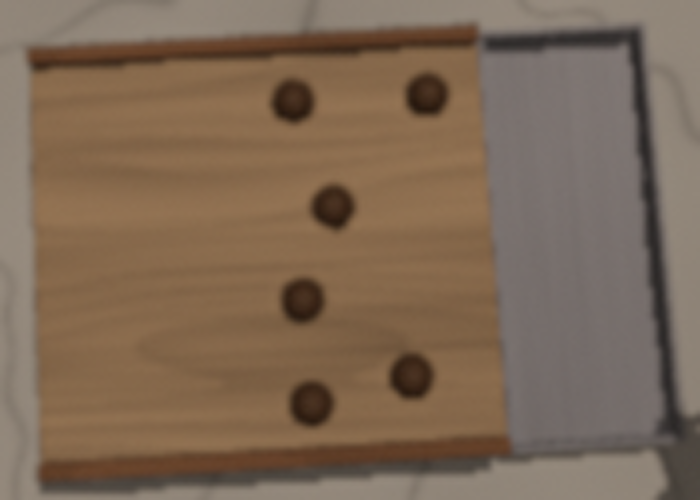

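Call:
drive_tool(increments=[[0.9,0,1,0.6,0,0,0],[0.9,-0.1,2.3,0.6,0,0,-0.05],[0.9,-0.2,3.7,0.6,0,0,-0.1],[0.9,-0.3,5.1,0.6,0,0,-0.15],[0.9,-0.4,6.5,0.6,0,0,-0.187],[0.9,-0.5,7.9,0.6,0,0,-0.187],[0.9,-0.5,9.3,0.6,0,0,-0.187],[0.9,-0.5,10.7,0.6,0,0,-0.187],[0.9,-0.5,12.1,0.6,0,0,-0.187],[0.9,-0.5,13.5,0.6,0,0,-0.187],[0.9,-0.5,14.9,0.6,0,0,-0.187],[0.9,-0.5,16.2,0.6,0,0,-0.187],[0.9,-0.5,17.2,0.6,0,0,-0.187],[0.9,-0.5,17.6,0.3,0,0,-0.187],[0.9,-0.5,17.6,-0.6,0,0,-0.187],[0.9,-0.5,17.6,-1.6,0,0,-0.187],[0.9,-0.5,17.6,-2.4,0,0,-0.187],[0.9,-0.5,17.6,-3,0,0,-0.187],[0.9,-0.5,17.6,-3.2,0,0,-0.187],[0.9,-0.5,17.6,-3.2,0,0,-0.187]])

```text
t: 27.2
tool_pos: [0.4653, 0.0474, 0.0914]
orientation: [3.14, 0.098, -0.006]
force: [0.1, -0.8, -2.5]
opening: 0.0256
```

Call:
drive_tool(increments=[[0.9,0,0,0,0,0,0],[0.9,0,0,0,0,0,0],[0.9,0,0,0,0,0,0]])

```text
t: 27.45
tool_pos: [0.4665, 0.0476, 0.0935]
orientation: [3.14, 0.098, -0.001]
force: [-0.4, 0.0, -2.4]
opening: 0.0257
```

Run:
```python
from h import *
s=robot.read_state();print(s["t"],s["tool_pos"],s["orientation"],s["opening"],s["force"])
c=cam("wrist");save(c,"w19.png",1.4)
```

```text
27.45 [0.46648546 0.04762994 0.09348682] [ 3.13999984e+00  9.82443555e-02 -1.33503932e-03] 0.02568616338905786 [-0.41439154  0.0354925  -2.41318813]
```

View pics/w19.png

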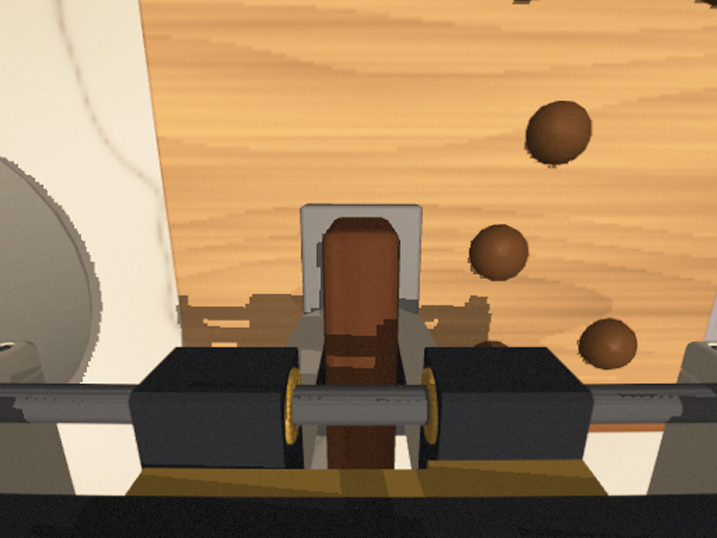

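Call:
drive_tool(increments=[[0.9,0,0,-0.15,0,0,0],[0.9,0,0,-0.28,0,0,0],[0.9,0,0,-0.36,0,0,0],[0.9,0,0,-0.36,0,0,0],[0.9,0,0,-0.36,0,0,0],[0.9,0,0,-0.36,0,0,0]])

```text
t: 28.0
tool_pos: [0.4668, 0.0479, 0.0848]
orientation: [3.14, 0.099, 0.0]
force: [-0.8, -0.4, -1.1]
opening: 0.0256
```

Run:
```python
from h import *
s=robot.read_state();print(s["t"],s["tool_pos"],s["orientation"],s["opening"],s["force"],s["wrist_torque"])
c=cam("scene");save(c,"s20.png",4,(150,90,330,230))
```

```text
28.0 [0.46684639 0.04785476 0.08484698] [3.13999584e+00 9.86658543e-02 3.49810105e-05] 0.025625578492583453 [-0.83396948 -0.39542501 -1.08177643] [-0.02184454  0.02216976 -0.06871021]
```

View pics/s20.png

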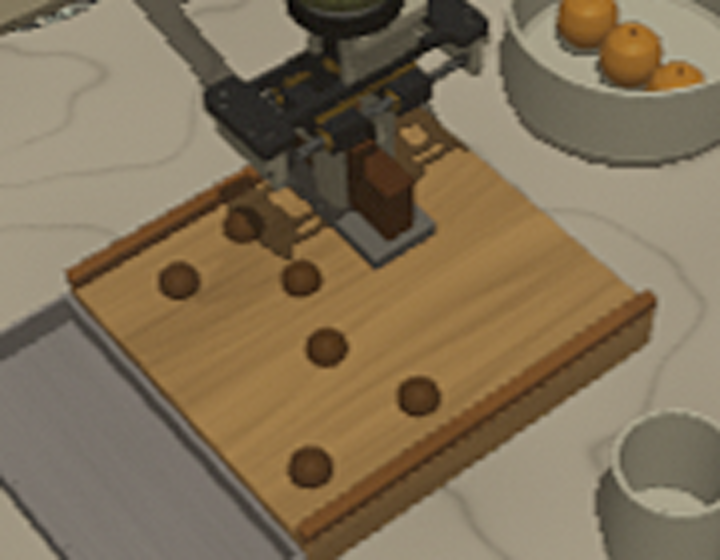

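Call:
drive_tool(increments=[[0.9,0.01,-0.2,0,0,0,0],[0.9,0.04,-0.6,0,0,0,0],[0.9,0.07,-1.1,0,0,0,0],[0.9,0.1,-1.6,0,0,0,0],[0.9,0.13,-2.1,0,0,0,0],[0.9,0.16,-2.6,0,0,0,0],[0.9,0.19,-3.1,0,0,0,0],[0.9,0.22,-3.6,0,0,0,0],[0.9,0.26,-4.1,0,0,0,0],[0.9,0.29,-4.6,0,0,0,0],[0.9,0.29,-4.6,0,0,0,0]])

```text
t: 28.97
tool_pos: [0.4741, -0.0697, 0.0849]
orientation: [3.139, 0.096, 0.0]
force: [-0.3, 0.0, -2.7]
opening: 0.0257
```

Run:
```python
from h import *
s=robot.read_state();print(s["t"],s["tool_pos"],s["orientation"],s["opening"],s["force"],s["wrist_torque"])
c=cam("scene");save(c,"s21.png",4,(150,90,330,230))
c=cam("wrist");save(c,"w21.png",1)
```

```text
28.9667 [ 0.47414366 -0.06966293  0.08494391] [3.13902161e+00 9.58811015e-02 3.83537554e-04] 0.02565487361452372 [-0.26202992  0.02634721 -2.66206069] [ 0.04005268  0.00413973 -0.01056463]
```

View pics/s21.png

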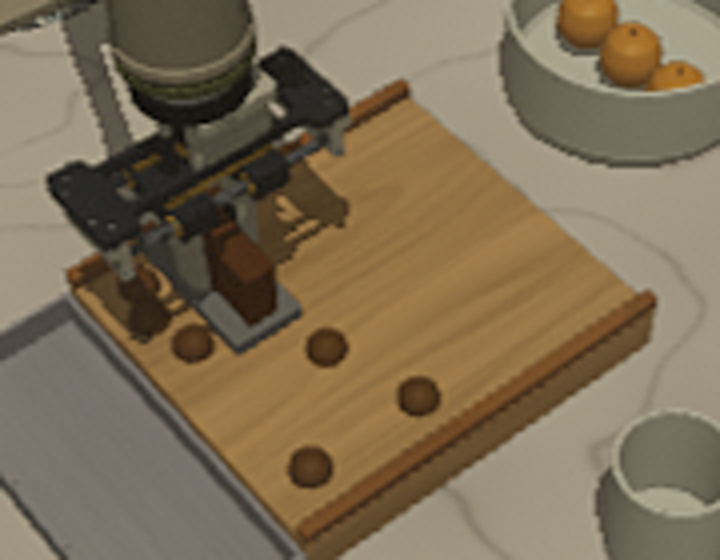

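View pics/w21.png

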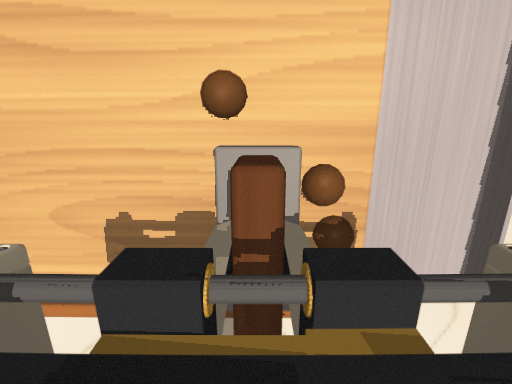

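Call:
drive_tool(increments=[[0.9,0.01,-0.2,0,0,0,0],[0.9,0.03,-0.5,0,0,0,0],[0.9,0.06,-0.9,0,0,0,0],[0.9,0.08,-1.3,0,0,0,0],[0.9,0.11,-1.7,0,0,0,0],[0.9,0.13,-2.1,0,0,0,0],[0.9,0.16,-2.5,0,0,0,0],[0.9,0.18,-2.9,0,0,0,0],[0.9,0.21,-3.3,0,0,0,0],[0.9,0.21,-3.3,0,0,0,0],[0.9,0.21,-3.3,0,0,0,0]])

```text
t: 29.98
tool_pos: [0.4793, -0.1505, 0.0848]
orientation: [3.14, 0.096, -0.0]
force: [-1.0, -1.2, -1.1]
opening: 0.0261
```

Run:
```python
from h import *
s=robot.read_state();print(s["t"],s["tool_pos"],s["orientation"],s["opening"],s["force"],s["wrist_torque"])
c=cam("scene");save(c,"s22.png",4,(130,90,310,260))
c=cam("wrist");save(c,"w22.png",1)
```

```text
29.9833 [ 0.47932763 -0.15049302  0.08484635] [ 3.13984699e+00  9.63932913e-02 -4.39940534e-05] 0.026054259548211722 [-0.95047127 -1.19421169 -1.09243986] [-0.17647041 -0.09449353 -0.02118022]
```

View pics/s22.png

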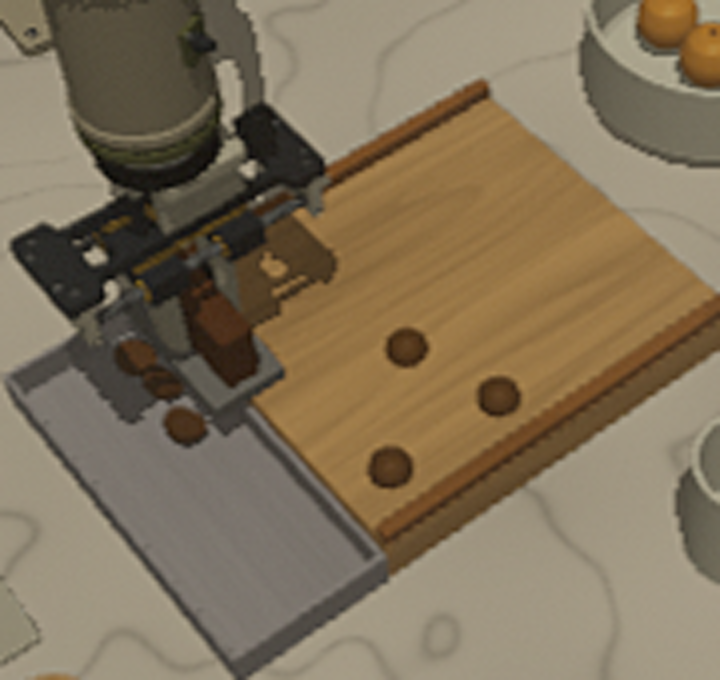

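View pics/w22.png

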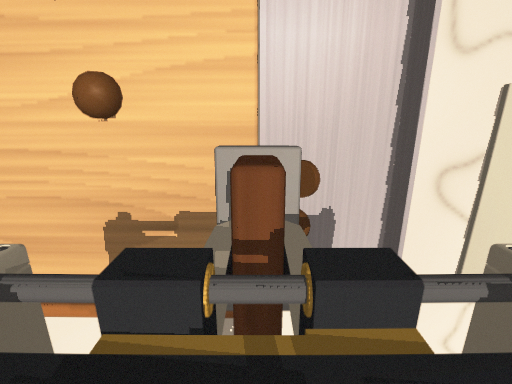

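Call:
drive_tool(increments=[[0.9,0.01,-0.2,0,0,0,0],[0.9,0.03,-0.45,0,0,0,0],[0.9,0.03,-0.45,0,0,0,0],[0.9,0.03,-0.45,0,0,0,0],[0.9,0,0,0,0,0,0],[0.9,-0.06,1,0,0,0,0],[0.9,-0.1,1.6,0.5,0,0,0],[0.9,-0.1,1.6,1.5,0,0,0],[0.9,-0.1,1.6,1.5,0,0,0]])

```text
t: 30.83
tool_pos: [0.479, -0.1088, 0.1264]
orientation: [3.138, 0.101, 0.008]
force: [1.8, -0.0, -0.7]
opening: 0.0257
```

Run:
```python
from h import *
s=robot.read_state();print(s["t"],s["tool_pos"],s["orientation"],s["opening"],s["force"],s["wrist_torque"])
c=cam("scene");save(c,"s23.png",4,(130,90,310,260))
```

```text
30.8333 [ 0.47896074 -0.10879814  0.12635264] [3.13831652 0.10142166 0.00803315] 0.02573765177515507 [ 1.7750683  -0.01275711 -0.70779107] [ 0.0013223  -0.10204696  0.07297134]
```

View pics/s23.png

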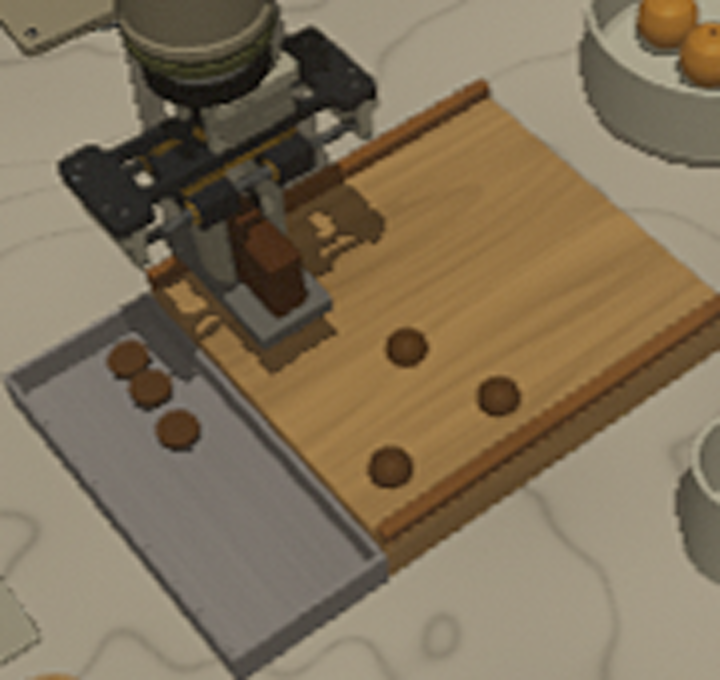

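Call:
drive_tool(increments=[[0.9,0.3,1,0.3,0,0,0],[0.9,1.2,2.2,0.5,0,0,0],[0.9,2.1,3.4,0.5,0,0,0],[0.9,3,4.6,0.5,0,0,0],[0.9,3.9,5.8,0.5,0,0,0],[0.9,4.5,6.5,0.5,0,0,0],[0.9,4.64,6.63,0.3,0,0,0],[0.9,4.64,6.63,-0.3,0,0,0],[0.9,4.64,6.63,-0.8,0,0,0],[0.9,4.64,6.63,-1.1,0,0,0],[0.9,4.64,6.63,-1.1,0,0,0],[0.9,4.64,6.63,-1.1,0,0,0]])

```text
t: 31.88
tool_pos: [0.5917, 0.0554, 0.0937]
orientation: [-3.14, -0.097, 0.004]
force: [-0.7, 0.4, -2.5]
opening: 0.0256
```

Run:
```python
from h import *
s=robot.read_state();print(s["t"],s["tool_pos"],s["orientation"],s["opening"],s["force"],s["wrist_torque"])
c=cam("wrist");save(c,"w24.png",1)
```

```text
31.8833 [0.59165888 0.05540139 0.09366205] [-3.1400915  -0.09696517  0.00392499] 0.02558354087620719 [-0.74296004  0.44055375 -2.53492303] [ 0.02469141 -0.02412062  0.04243039]
```

View pics/w24.png

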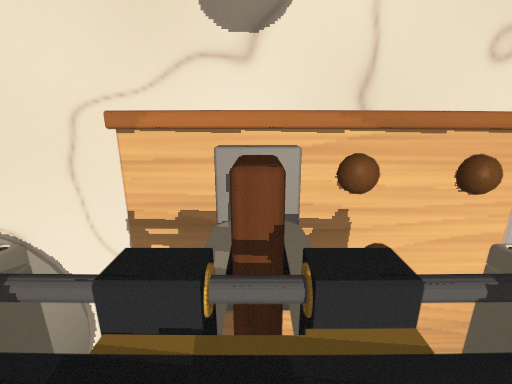

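Call:
drive_tool(increments=[[0.9,0,0,-0.15,0,0,0],[0.9,0,0,-0.28,0,0,0],[0.9,0,0,-0.36,0,0,0],[0.9,0,0,-0.36,0,0,0],[0.9,0,0,-0.36,0,0,0],[0.9,0.01,-0.2,-0.36,0,0,0],[0.9,0.04,-0.6,-0.36,0,0,0],[0.9,0.07,-1.1,-0.36,0,0,0],[0.9,0.1,-1.6,-0.36,0,0,0],[0.9,0.13,-2.1,-0.36,0,0,0],[0.9,0.16,-2.6,-0.36,0,0,0],[0.9,0.19,-3.1,-0.36,0,0,0],[0.9,0.22,-3.6,-0.36,0,0,0],[0.9,0.26,-4.1,-0.36,0,0,0],[0.9,0.29,-4.6,-0.36,0,0,0],[0.9,0.29,-4.6,-0.36,0,0,0]])

```text
t: 33.27
tool_pos: [0.6003, -0.0617, 0.086]
orientation: [3.139, 0.096, 0.0]
force: [0.8, -0.2, -2.3]
opening: 0.0257
```

Run:
```python
from h import *
s=robot.read_state();print(s["t"],s["tool_pos"],s["orientation"],s["opening"],s["force"],s["wrist_torque"])
c=cam("scene");save(c,"s25.png",4,(130,90,310,260))
c=cam("wrist");save(c,"w25.png",1)
```

```text
33.2667 [ 0.6003079  -0.06173755  0.08598569] [3.13911850e+00 9.56588861e-02 4.82090223e-04] 0.02571190750290059 [ 0.79214171 -0.2232092  -2.29723707] [ 0.0391988  -0.02780309 -0.02438169]
```

View pics/s25.png

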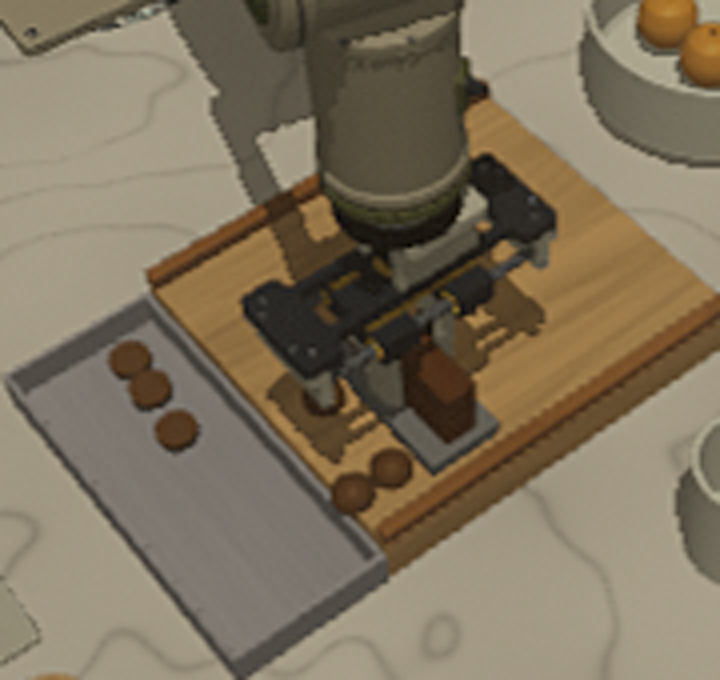

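View pics/w25.png

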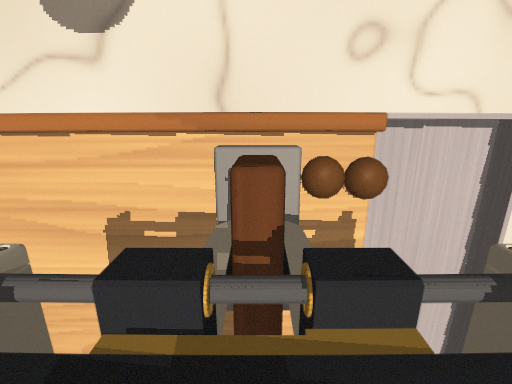

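Call:
drive_tool(increments=[[0.9,0.01,-0.2,-0.02,0,0,0],[0.9,0.03,-0.5,-0.03,0,0,0],[0.9,0.06,-0.9,-0.03,0,0,0],[0.9,0.08,-1.3,-0.03,0,0,0],[0.9,0.11,-1.7,-0.03,0,0,0],[0.9,0.13,-2.1,-0.03,0,0,0],[0.9,0.16,-2.5,-0.03,0,0,0],[0.9,0.18,-2.9,-0.03,0,0,0],[0.9,0.21,-3.3,-0.03,0,0,0],[0.9,0.23,-3.6,-0.03,0,0,0],[0.9,0.24,-3.75,-0.03,0,0,0],[0.9,0.24,-3.75,-0.03,0,0,0],[0.9,0.24,-3.75,-0.03,0,0,0],[0.9,0.21,-3.3,-0.03,0,0,0],[0.9,0.15,-2.3,0,0,0,0],[0.9,0.11,-1.7,0.6,0,0,0],[0.9,0.11,-1.7,1.8,0,0,0],[0.9,0.11,-1.7,3,0,0,0],[0.9,0.11,-1.7,3,0,0,0]])

```text
t: 34.95
tool_pos: [0.6064, -0.1002, 0.1684]
orientation: [3.138, 0.102, 0.015]
force: [0.5, -0.0, -0.5]
opening: 0.0257
```

Run:
```python
from h import *
s=robot.read_state();print(s["t"],s["tool_pos"],s["orientation"],s["opening"],s["force"],s["wrist_torque"])
c=cam("scene");save(c,"s26.png",4,(130,90,310,260))
c=cam("top");save(c,"t26.png",3,(180,165,425,290))
c=cam("wrist");save(c,"w26.png",1)
```

```text
34.95 [ 0.60637666 -0.1002111   0.16840667] [3.1375021  0.10161398 0.01547875] 0.025651064022379044 [ 0.45827855 -0.03531364 -0.54671202] [ 0.00928825 -0.08369788 -0.03713953]
```

View pics/s26.png

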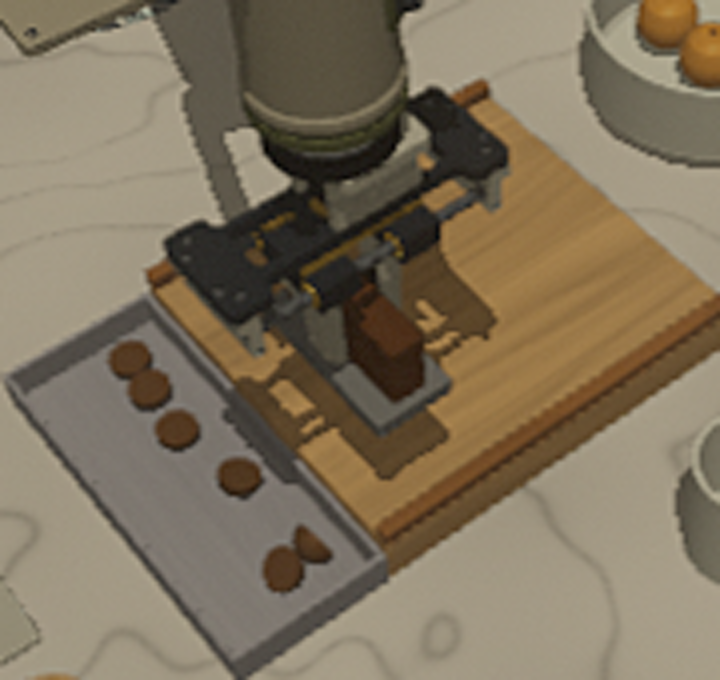

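View pics/w26.png

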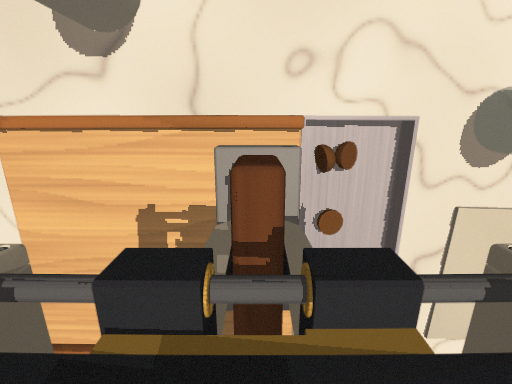

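View pics/t26.png

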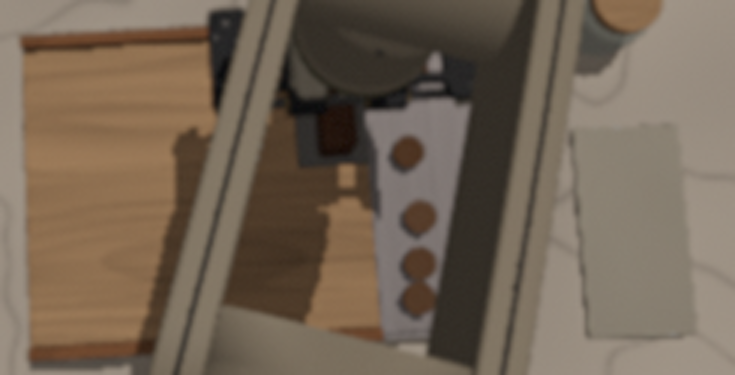

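Call:
drive_tool(increments=[[0.9,-0.8,-0.2,0.5,0,0,0],[0.9,-1.9,-0.8,0.8,0,0,0],[0.9,-2.9,-1.6,0.8,0,0,0],[0.9,-3.8,-2.6,0.8,0,0,0],[0.9,-4.2,-3.8,0.8,0,0,0],[0.9,-4.2,-5.1,0.8,0,0,0],[0.9,-4.2,-6.4,0.8,0,0,0],[0.9,-4.2,-7.7,0.8,0,0,0],[0.9,-4.2,-9,0.8,0,0,0],[0.9,-4.2,-10.2,0.8,0,0,0],[0.9,-4.2,-11.2,0.6,0,0,0],[0.9,-4.2,-11.63,0,0,0,0],[0.9,-4.2,-11.63,-1,0,0,0],[0.9,-4.2,-11.63,-2,0,0,0],[0.9,-4.2,-11.63,-2.9,0,0,0],[0.9,-4.2,-11.63,-3.6,0,0,0],[0.9,-4.2,-11.63,-4,0,0,0],[0.9,-4.2,-11.63,-4.1,0,0,0],[0.9,-4.2,-11.63,-4.1,0,0,0],[0.9,-4.2,-11.63,-4.1,0,0,0]])

```text
t: 36.77
tool_pos: [0.4982, -0.3923, 0.059]
orientation: [3.14, 0.099, 0.001]
force: [-0.0, -0.4, -2.7]
opening: 0.0256
```

Run:
```python
from h import *
s=robot.read_state();print(s["t"],s["tool_pos"],s["orientation"],s["opening"],s["force"],s["wrist_torque"])
c=cam("wrist");save(c,"w27.png",1)
```

```text
36.7667 [ 0.49823803 -0.39226306  0.05901426] [3.13959340e+00 9.88046069e-02 8.24848911e-04] 0.025587137837109003 [-0.04167275 -0.39159669 -2.66222185] [ 0.0134776  -0.01446042  0.01993257]
```

View pics/w27.png

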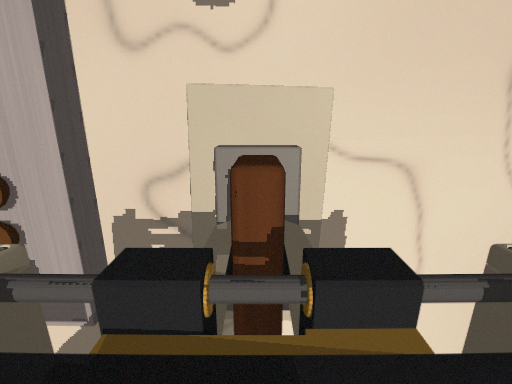

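Centred over the tile and aligned with it. Lower about 9.5 mm.

Call:
drive_tool(increments=[[0.9,0,0,-0.15,0,0,0],[0.9,0,0,-0.28,0,0,0],[0.9,0,0,-0.37,0,0,0],[0.9,0,0,-0.37,0,0,0],[0.9,0,0,-0.37,0,0,0]])

```text
t: 37.23
tool_pos: [0.4981, -0.3926, 0.0502]
orientation: [3.139, 0.099, 0.001]
force: [-3.9, 1.1, 5.3]
opening: 0.0261
```

Call:
drive_tool(increments=[[0.9,0,0,0.02,0,0,0],[0.68,0,0,0.02,0,0,0],[0.6,0,0,0.02,0,0,0],[0.5,0,0,0.02,0,0,0],[0.3,0,0,0.02,0,0,0],[0.1,0,0,0.02,0,0,0],[0,0,0,0.02,0,0,0],[0,0,0,0.02,0,0,0],[0,0,0,0.02,0,0,0],[0,0,0,0.02,0,0,0]])

```text
t: 38.07
tool_pos: [0.4979, -0.3921, 0.0496]
orientation: [-3.14, -0.099, 0.0]
force: [-0.5, 0.0, -0.6]
opening: 0.0785
```

Call:
drive_tool(increments=[[0,0,0,0.5,0,0,0],[0,0,0,1.5,0,0,0],[0,0,0,3,0,0,0],[0,0,0,4.5,0,0,0],[0,0,0,6,0,0,0],[0,-1,0,7.5,0,0,0],[0,-2,0,8,0,0,0],[0,-2,0,8,0,0,0],[0,-2,0,8,0,0,0]])

```text
t: 38.82
tool_pos: [0.4478, -0.393, 0.2527]
orientation: [3.137, 0.096, 0.005]
force: [0.1, 0.5, -1.0]
opening: 0.0927
```

Run:
```python
from h import *
s=robot.read_state();print(s["t"],s["tool_pos"],s["orientation"],s["opening"],s["force"])
c=cam("wrist");save(c,"w28.png",1)
c=cam("scene");save(c,"s28.png",1.5)
c=cam("top");save(c,"t28.png",1.5)
```

```text
38.8167 [ 0.44780037 -0.39300732  0.25274088] [3.13670944 0.0963557  0.00501222] 0.09268479024966159 [ 0.10574434  0.47894009 -1.02355253]
```

View pics/w28.png

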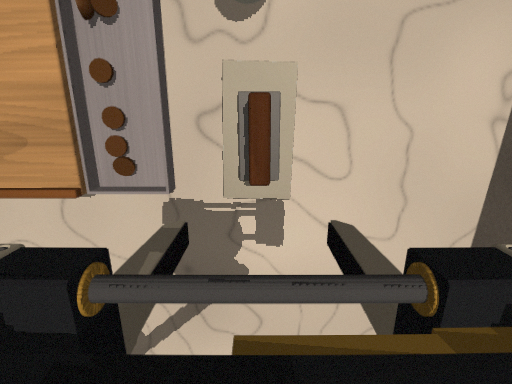

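View pics/s28.png

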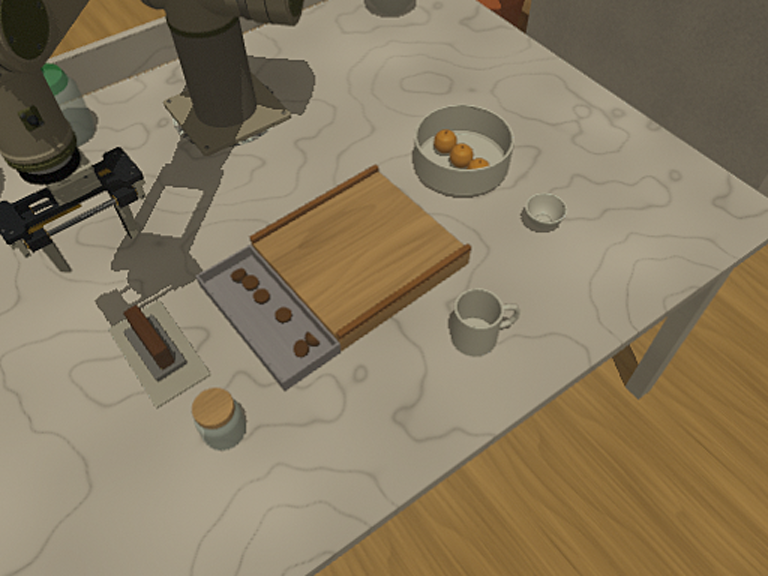

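View pics/t28.png

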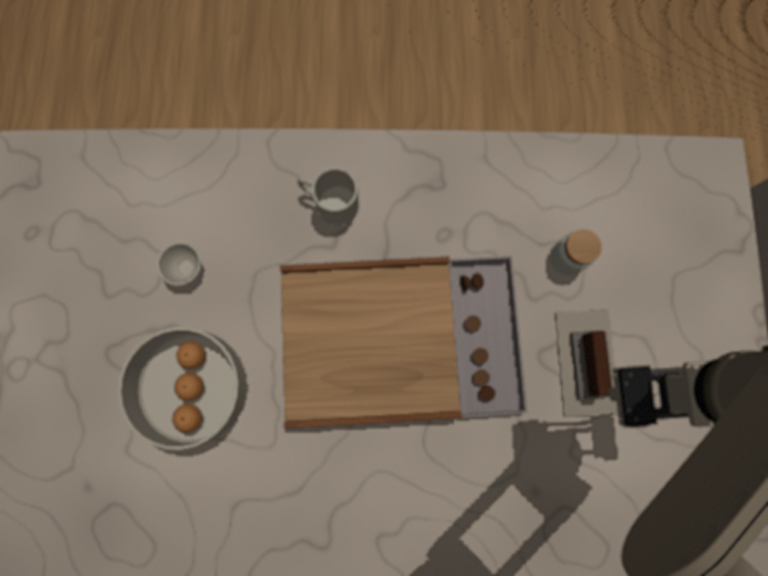

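All six shells show in the tray (two leaning on each other), the three apricots are in the pot, and the scraper stands on its tile. One check in numbers before I hand in.

Run:
```python
from h import *
np.set_printoptions(precision=3,suppress=True)
c=cam("top");h=hsv(c).astype(int)
m=np.zeros(h.shape[:2],bool);m[170:282,302:350]=1
k=cv2.morphologyEx(((h[...,1]>70)&(h[...,2]<110)&m).astype(np.uint8),cv2.MORPH_OPEN,np.ones((2,2)))
yaw=.0625;Rb=np.array([[np.cos(yaw),np.sin(yaw)],[-np.sin(yaw),np.cos(yaw)]])
for ce,st in blobs(k,15)[0]:
    p=ray(c,[ce],.011)[0];b=Rb@(p[:2]-[.533,.0015]);print("shell",ce,st[4],"tray xy",b[0],b[1]+.208)
a=cv2.morphologyEx(((h[...,1]>120)&(h[...,2]>80)).astype(np.uint8),cv2.MORPH_OPEN,np.ones((3,3)))
for ce,st in blobs(a,60)[0]:
    if ce[0]<170 and ce[1]>200: print("apr",ce,ray(c,[ce],.03)[0][:2]-[.4517,.3152])
s=robot.read_state();print(s["t"],s["tool_pos"])
for n,(u,v) in {"mug":(223,127),"jar":(388,165),"bowl":(120,177)}.items():
    pass
import numpy as np
b0=cv2.imread("pics/top0.png").astype(int);d=np.abs(b0-c["image"][:,:,::-1]).max(2)
for n,(x0,y0,x1,y1) in {"mug":(195,108,245,160),"jar":(368,148,404,190),"bowl":(100,158,140,198)}.items(): print(n,"max/mean change",d[y0:y1,x0:x1].max(),d[y0:y1,x0:x1].mean().round(1))
```

```text
shell [315.51  188.625] 104 tray xy 0.09714948393544234 0.012886761147683834
shell [315.63  216.457] 81 tray xy 0.020771974686879253 0.019091179903932026
shell [320.558 238.012] 86 tray xy -0.03779913412186735 0.01069884306136809
shell [323.315 257.758] 178 tray xy -0.09029495851057864 0.007769030428803031
shell [305.414 277.069] 29 tray xy -0.13753024474584372 0.05931557413287189
apr [126.799 236.281] [ 0.055 -0.001]
apr [125.552 257.444] [ 0.    -0.001]
apr [124.332 278.557] [-0.054 -0.001]
39.0167 [ 0.448 -0.391  0.248]
mug max/mean change 5 3.2
jar max/mean change 6 3.3
bowl max/mean change 5 3.4
```

```bash
python3 -c "
from plant import robot
print(robot.close_job())"
```

```text
the job is handed in; nothing more can be done
None
```

The job is handed in, after about 39 s on the robot's clock; `close_job` gives no verdict. There were three apricots and six shells, and the last checks showed everything in place.

- **Apricots:** I carried each to the pot at 21 N a finger and released it about 3 to 4 mm above the floor. In the last top view they stand 54 to 55 mm apart, the outer two 55 mm from the pot's axis.
- **Shells:** I swept them off the board end with the held scraper in two passes, three shells each. All six lie inside the tray. Two are tilted and leaning on each other; I judged them below the height limit from the pictures and the shell size, and did not measure it.
- **Scraper:** It stands upright on its tile. The tool released it about 2 mm from the tile's measured centre.
- **Mug, jar and bowl:** The top camera shows no change from the start beyond image noise.

Two checks disagreed slightly. The cameras differed by 2 to 4 mm on some positions, so I used the average or the wrist view. The last colour mask also picked up the board's rail end as an extra "shell" and merged shells that touch, so I counted the six in the pictures.

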